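# Clamp the column holder in the vise and draw the column

### The arm

A 6-joint arm with a two-finger parallel gripper is mounted at the origin on a cart in front of the work surface, level with it; the furniture and walls round the work are solid. World frame = base frame: x ahead of the robot, y to its left, z up, the work surface at z = 0. Lengths are in m, angles in rad, forces in N, time in s.
With the tool pointing down it reaches from about 0.375 to 0.975 m from the base axis. Payload 3.8 kg.
Tool frame: the origin (TCP) lies midway between the tips of the shut fingers; the grasp point (between the pads) lies 19 mm behind it; z points along the fingers, y is the direction in which the jaws open and shut (so a half turn about z gives the same grasp; the last joint's range is limited). The gripper opens to 85 mm and grips with 20 to 120 N. Pads are 22 mm wide; open, the fingers measure 114 mm over their backs; the gripper's body (76 mm by 85 mm) begins 54 mm behind the grasp point. The pads swing forward as they close: fully open they stand 13 mm farther back than shut.
Start: joints at [1.112, 0.264, 1.604, -0, 1.274, -0.037], TCP at [0.276, 0.616, 0.231] pointing down, gripper open.
Joint ranges: [-2.63, 2.63], [-0.94, 2.18], [0.31, 2.57], [-1.31, 4.45], [0, 2.66], [-2.55, 2.55]. Speed limits (rad/s): [2.57, 2.57, 3.14, 3.14, 3.14, 3.14].

### API

Orientations are given as a unit quaternion [w, x, y, z].
In Python, from cell import get_obs, get_image, camera_model, hand_in, find_in, cut_out gives the robot as it stands. The module is installed in compiled form; this text tells all that it offers.
- The arm moves only by the tool step_arm, never from a script. Its argument "moves" is one flat list of numbers, 7 for each row, row after row: the opening, from 0 (shut) to 1 (fully open), then the shift along the tool's x, y, z in cm, then the turn, a rotation vector about the tool's x, y, z in rad. In form: [claw, x, y, z, rx, ry, rz, claw, x, y, z, rx, ry, rz, ...]. A call has exactly 10 rows; each row shifts and turns the commanded pose from where the row before left it, along the tool's axes as they then stand; what a row does not reach is not made up. A row lasts 1/10 s, in which the tool goes at most 50 mm and 8.59 degrees, less where a joint would pass 70% of its speed; a pose out of reach is approached as far as the arm can. A call with a gripper value outside its range is refused whole. The fingers move at their own pace and stop on an object; the grip force is fixed at half the most. Time passes only in rows, so rows that do not move let the fingers close, or fill a call up. It gives the time, the measured TCP pose, the force and the opening at its end, in the units of the state.
- get_obs(): the state, without advancing time (a new reading comes with each control period).
- get_image(name): name is "scene" or "top" or "wrist"; returns the picture (384x512x3 uint8, red, green, blue); there is no depth.
- camera_model(name): a dict with "vfov" (degrees; the focal length in pixels is half the picture's height over the tangent of half this angle, whatever the lens; pixels are square), "cx", "cy" (the principal point, pixels), "R" (3x3) and "t" (3): a world point X has camera coordinates R X + t; the wrist camera has in their place "hand_eye" (4x4, takes a point from camera to tool coordinates, whose origin is the TCP and whose axes are the flange's). Camera axes: x right, y down, z forward; pixel columns grow to the right and rows downward; lengths in m; the calibration is good to about 2 mm. A picture is of the moment at which its call begins: read the wrist's pose just before it. camera_model takes no time and is no camera call.
- hand_in(): hands the job in, once; it reports no verdict.
Trained networks look in the newest picture that a camera, given by its name, has taken for a name from the list of things; names that differ only in an ending like _2 or _b are one class to them, and where a whole thing is asked for, a point or a joint stands for the part that bears it (a point fixed in the world has none). Each returns a list of dicts, best first, with "conf" (0 to 1); they miss things now and then, are a little off and sometimes report something else, mostly with a low value. They report only what shows in the picture. A call takes as long as a camera call. They do not tell look-alikes from the thing itself.
- find_in(camera, thing): "extent" ([left, top, right, bottom] in pixels, round what is visible of it).
- cut_out(camera, thing): "mask" (384x512 bool, what is visible of it) and "extent" ([left, top, right, bottom] in pixels, round what is visible of it).
The state is a dict: "t": time; "joints": joint angles; "joint_velocities": joint speeds; "joint_torque": joint torques, N m; "tool_pos": TCP position; "ee_rot": TCP orientation; "force": force on the tool from outside, world axes, zero at the start; "torque": the same for the moment, N m; "width": finger opening in m.
Only numpy, scipy, OpenCV 4.12 (cv2) and the standard library are available. Lean on these libraries where they do the work, as an engineer would, in place of code of your own. Each camera call takes 0.05 s, during which the arm holds its last target.

### The job

The chromatography column stands in its white holder block, which grips it with spring pads and is only standing loose between the jaws of the bench vise. Crank the vise clockwise until it is tight on the block, so that the block cannot come along, then draw the column up out of it, lay the column over until it is nearer level than upright, as it goes into the column oven, and keep it raised with both of its ends higher than the top of the empty block. Finish while still holding it there, quite still, with the block still clamped upright on the bed of the vise; leave the other things on the worktop where they are.

Things in the scene. Friction and masses are not known exactly. Their poses are not given: they have to be found in the camera images.
- vise: Grey-green bench vise, fixed. Origin: centre of its 112 mm round base, on the worktop; x from the crank towards the fixed rear jaw, y left, z up. Bed top z = 48 mm. Rear jaw face x = 20, back x = 49, 70 wide along y, top z = 95. Screw along x at y = 0, z = 72; nut bracket x = -79 to -65, top z = 88.
- vise_jaw: Sliding front jaw: as wide and high as the rear jaw, 29 mm thick. Its origin is at the vise's origin when fully open (gap 40 mm) and moves along the vise's +x as it closes, 1.27 mm per rad of crank (8 mm a turn).
- vise_crank (a joint): Crank, rad. 0 = open, arm to the vise's +y; grows clockwise seen from the robot (left, top, right, bottom), closing the jaw. Grip centre in the vise's frame: y = 38 cos(q), z = 72 + 38 sin(q) mm. The block is pushed against the rear jaw and pinched from about 6.3 rad on (50 N at 6.6); firm stop at 6.75 rad = tight. Stays where left; 3 to 6 N at the grip turns it.
- crank_knob (a point): Middle of the black crank grip: a freely spinning cylinder, 14 mm diameter, 36 mm long, along the vise's x, 38 mm from the screw's axis. In the vise's frame x = -132 mm with the jaw open, moving with the jaw. The crank arm is on its +x side, about 20 mm away.
- holder: White block 32 x 32 x 75 mm, 0.25 kg, loose on the vise's bed between the jaws. Origin: centre of underside, z up, x, y as the vise's. Blind round bore 19.5 mm wide, 65 mm deep from the top (123 mm above the worktop). Two spring pads in it drag on the column with 4 to 7 N over the first 20 mm of draw, more than the block weighs.
- column: Pale steel column with red end plugs, 142 mm, 0.12 kg. y along its length, up at the start; origin at half length, 7.5 mm off the centre line (which is at z = 7.5 mm). Shank 10 mm thick, 86 mm long; at each end a hexagonal fitting 20 mm long, 18 (x) by 15 mm (z, over flats), and a 12 mm plug 8 mm long. At the start its z points along the block's -y.
- column_low (a point): End of the column, on its centre line, that is down in the block at the start, 10 mm above the block's underside.
- column_high (a point): End of the column, on its centre line, that is up at the start, 77 mm above the block's top. The bare shank is free from the block's top up to 49 mm above it.
- spare_column: Bystander: a longer steel column, 182 x 18 x 15 mm, lying on the worktop. Origin: centre of its underside.
- spanner: Bystander: steel spanner, 142 x 25 x 8 mm, lying. Origin: centre of its underside.
- jar_amber: Bystander: amber jar with blue cap, 55 mm wide, 123 mm high. Origin: centre of its underside.
- jar_clear: Bystander: clear jar with blue cap, 55 mm wide, 123 mm high. Origin: centre of its underside.
- filter_box: Bystander: box with blue lid, 92 x 92 x 34 mm. Origin: centre of its underside.
Not all that is in view belongs to the job. There is more than one size of the holder; the one meant has the size given above.

How it is judged:
By the outcome, as a careful person would: the job done as asked, in the order asked, and still so for the second after the job is handed in, while the arm keeps its last pose, push and grip.
It also fails if it takes over 54 s, if anything falls off the work surface, if the arm or the gripper's body presses on something with over 40 N, if the wrist force passes 120 N, or if a joint passes its speed limit or range.

## Working session

There is one attempt and no reset: what is moved stays moved. The work goes in short steps, Python scripts to look and compute and a tool call to move; the robot and the scene stay as the last step left them, time stands still between calls to the robot, and variables do not carry over. Pictures are saved under pics/ and viewed, and the job is handed in when it is done.

Besides the shell and the picture viewer there is one more tool, called after "Call:" by a JSON object that holds its "fn" and its "kwargs". step_arm: Moves the arm, as the interface text tells. Its arguments: {"type":"object","properties":{"moves":{"type":"array"}},"required":["moves"]}

```bash
mkdir -p pics; python3 - <<'E'
from cell import *
import cv2
o=get_obs();print(o)
for n in ["scene","top","wrist"]:
    im=get_image(n);cv2.imwrite(f"pics/{n}0.png",im[:,:,::-1]);print(n,{k:(v.tolist() if hasattr(v,'tolist') else v) for k,v in camera_model(n).items()})
    for th in ["vise","vise_jaw","crank_knob","holder","column","jar_amber","jar_clear","spare_column","spanner","filter_box"]:
        print(th,[(round(r['conf'],2),[round(float(e)) for e in r['extent']]) for r in find_in(n,th)][:3])
print(get_obs()['t'])
E
```

```text
{'t': 0.0, 'joints': array([ 1.11207455e+00,  2.64730525e-01,  1.60538724e+00, -1.63812978e-06,
        1.27368443e+00, -3.68985987e-02]), 'joint_velocities': array([ 0.00069724, -0.00099538, -0.00066865, -0.00044686, -0.00011739,
        0.00087908]), 'joint_torque': array([-1.10851848e-03, -5.15111840e+01, -3.67316866e+01, -2.56556223e-04,
        1.30944457e-02, -3.98142106e-05]), 'tool_pos': array([0.27603857, 0.61517497, 0.22997011]), 'ee_rot': array([-2.70220449e-04,  2.09351013e-01,  9.77839932e-01, -1.07121202e-03]), 'force': array([1.14476718, 0.2786649 , 0.54315255]), 'torque': array([ 0.00890948, -0.04538283,  0.03653519]), 'width': 0.08552941214339076}
scene {'vfov': 48.339271061247864, 'cx': 258.15487499688356, 'cy': 191.79483415210035, 'R': [[0.8889122294173509, -0.45801495506434503, -0.007572934020629275], [-0.22029390266442045, -0.4129332619244317, -0.8837175553565332], [0.4016287400587185, 0.7872156134972516, -0.4679593283876193]], 't': [-0.5174268751986514, 0.21305307389825853, 1.199649680542235]}
vise [(0.88, [234, 199, 294, 245])]
vise_jaw [(0.77, [230, 210, 279, 
[... 1066 characters left out ...]
e_column [(0.74, [264, 189, 268, 191]), (0.73, [167, 226, 217, 239])]
spanner [(0.62, [266, 225, 276, 246])]
filter_box [(0.7, [338, 230, 375, 265]), (0.54, [261, 186, 271, 202])]
wrist {'vfov': 59.739130499263226, 'cx': 250.89740809454975, 'cy': 190.74520435321608, 'hand_eye': [[-0.0011408057639364943, -0.9607602566308645, -0.27737777099256367, 0.07082287060291571], [0.999999254247309, -0.0009751137965116454, -0.0007352944364171332, -0.0004090747931300154], [0.0004359667800908438, -0.27737840296547595, 0.9607606525567579, -0.14356077917876428], [0.0, 0.0, 0.0, 1.0]]}
vise []
vise_jaw []
crank_knob []
holder []
column []
jar_amber []
jar_clear []
spare_column []
spanner []
filter_box []
1.65
```

View images.

```bash
python3 - <<'E'
import cv2
a=cv2.imread("pics/scene0.png");b=cv2.imread("pics/top0.png")
cv2.imwrite("pics/s_c.png",cv2.resize(a[150:340,200:400],None,fx=3.5,fy=3.1,interpolation=cv2.INTER_CUBIC))
cv2.imwrite("pics/t_c.png",cv2.resize(b[150:290,150:410],None,fx=3,fy=3,interpolation=cv2.INTER_CUBIC))
E
```

```text
(no output)
```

View pics/scene0.png

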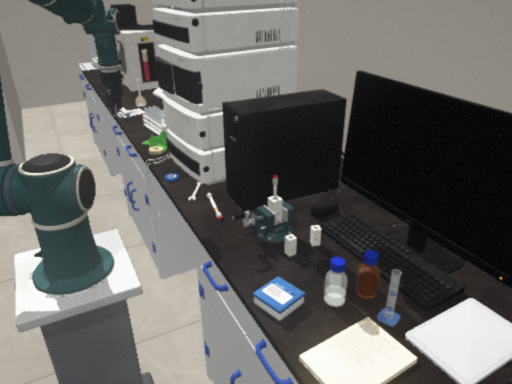

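View pics/top0.png

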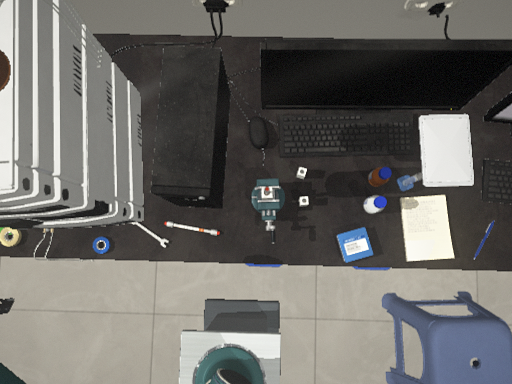

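```bash
ls pics
```

```text
s_c.png
scene0.png
t_c.png
top0.png
wrist0.png
```

View pics/s_c.png

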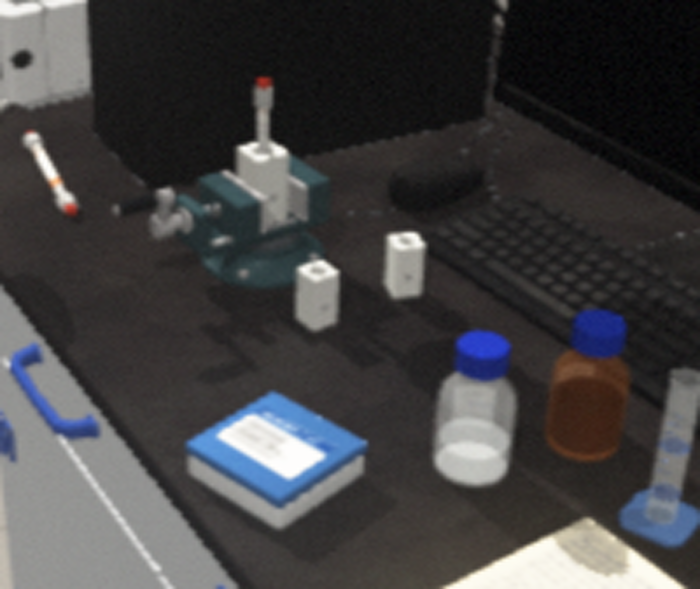

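View pics/t_c.png

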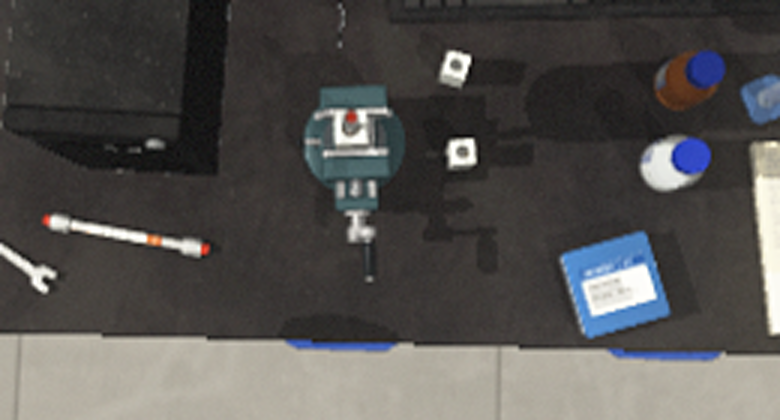

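```bash
cat > h.py <<'E'
import numpy as np
from cell import *
from scipy.spatial.transform import Rotation as Rot
def K(n):
    m=camera_model(n);f=192/np.tan(np.radians(m['vfov'])/2);return m,f
def ext(n,obs=None):
    m,f=K(n)
    if n=='wrist':
        H=np.array(m['hand_eye']);q=obs['ee_rot'];T=np.eye(4);T[:3,:3]=Rot.from_quat([q[1],q[2],q[3],q[0]]).as_matrix();T[:3,3]=obs['tool_pos']
        C=np.linalg.inv(T@H);return m,f,C[:3,:3],C[:3,3]
    return m,f,np.array(m['R']),np.array(m['t'])
def proj(n,X,obs=None):
    m,f,R,t=ext(n,obs);c=np.atleast_2d(X)@R.T+t
    return np.c_[f*c[:,0]/c[:,2]+m['cx'],f*c[:,1]/c[:,2]+m['cy']]
def ray(n,uv,obs=None):
    m,f,R,t=ext(n,obs);d=R.T@np.array([(uv[0]-m['cx'])/f,(uv[1]-m['cy'])/f,1]);return -R.T@t,d/np.linalg.norm(d)
def tri(obsl):
    A=np.zeros((3,3));b=np.zeros(3)
    for a in obsl:
        o,d=ray(*a);P=np.eye(3)-np.outer(d,d);A+=P;b+=P@o
    X=np.linalg.solve(A,b);return X,[proj(a[0],X,*a[2:])[0]-a[1] for a in obsl]
def atz(n,uv,z,obs=None):
    o,d=ray(n,uv,obs);return o+d*(z-o[2])/d[2]
E
python3 - <<'E'
from h import *
def s(u,v):return ("scene",(200+u/3.5,150+v/3.1))
def t(u,v):return ("top",(150+u/3,150+v/3))
for n,a,b in [("coltop",s(263,80),t(352,115)),("knobmid",s(135,203),t(369,260)),("knobend",s(116,210),t(370,278)),("hub",s(168,215),t(359,228)),("knobinner",s(155,195),t(367,244)),("vrl",s(278,160),t(320,88)),("vrr",s(327,182),t(388,87)),("amber",s(601,320),t(708,65)),("fjl",s(203,180),t(323,153)),("fjr",s(250,212),t(386,153))]:
    print(n,tri([a,b]))
for uv in [(50,220),(205,248)]: print(atz(*t(*uv),.008))
print(atz(*t(228,5),.3),atz(*t(218,172),0),atz(*t(150,335),0),atz(*t(700,350),0))
E
```

```text
coltop (array([ 0.5882016 , -0.10386316,  0.19657004]), [array([ 0.47398823, -0.06110844]), array([-0.22767066,  0.44021082])])
knobmid (array([ 0.45516675, -0.12549099,  0.10904941]), [array([ 0.08697395, -0.0066002 ]), array([-0.03418623,  0.0763676 ])])
knobend (array([ 0.43728476, -0.12695503,  0.10734376]), [array([ 0.08331589, -0.00581761]), array([-0.03193459,  0.07297724])])
hub (array([ 0.48903248, -0.11531949,  0.08062669]), [array([-0.1437579 ,  0.01226789]), array([ 0.05857367, -0.12597207])])
knobinner (array([ 0.47251776, -0.12371184,  0.11176302]), [array([-0.48140549,  0.03828175]), array([ 0.19480723, -0.42349394])])
vrl (array([ 0.62839467, -0.0691428 ,  0.08215036]), [array([ 1.45513829, -0.19383223]), array([-0.68421331,  1.33268914])])
vrr (array([ 0.63267515, -0.14066059,  0.09116085]), [array([ 0.48922571, -0.06924236]), array([-0.23120236,  0.42699281])])
amber (array([ 0.65869356, -0.46051538,  0.12257617]), [array([ 0.36548715, -0.06782465]), array([-0.17505006,  0.24379354])])
fjl (array([ 0.55605462, -0.07213613,  0.08028543]), [array([ 3.14577916, -0.36399523]), array([-1.35661806,  2.8699929 ])])
fjr (array([ 0.56210493, -0.13887639,  0.07657491]), [array([ 1.8519057 , -0.22563179]), array([-0.80142923,  1.60909379])])
[0.49212541 0.21926851 0.008     ]
[0.46636178 0.04976602 0.008     ]
[0.66997695 0.00736107 0.3       ] [0.54990047 0.03945482 0.        ] [0.37137651 0.10652798 0.        ] [ 0.37190947 -0.48462605  0.        ]
```

```bash
cat >> h.py <<'E'
def oR(o):
    q=o['ee_rot'];return Rot.from_quat([q[1],q[2],q[3],q[0]])
def toolR(yaw,tilt,roll=0):
    # tool y = vise-y like (yaw), z = tilted forward from down by tilt; roll about tool z
    c,s=np.cos(yaw),np.sin(yaw)
    z=np.array([np.sin(tilt)*c,np.sin(tilt)*s,-np.cos(tilt)]);y=np.array([-s,c,0]);x=np.cross(y,z)
    return Rot.from_matrix(np.c_[x,y,z])*Rot.from_rotvec([0,0,roll])
def rows(p,R,P,RR,claw,pr=True):
    """P,RR: lists of row targets; returns flat rows rounded, error-feedback"""
    out=[]
    for a,b,c in zip(P,RR,claw):
        d=np.round(R.inv().apply(np.array(a)-p)*100,2);r=np.round((R.inv()*b).as_rotvec(),3)
        p=p+R.apply(d/100);R=R*Rot.from_rotvec(r);out.append([c,*d,*r])
    if pr:
        for i in range(0,len(out),10):
            print("["+",".join("%g"%(v+0.0) for r in out[i:i+10] for v in r)+"]")
        print("max shift cm",max(np.linalg.norm(r[1:4]) for r in out),"turn",max(np.linalg.norm(r[4:]) for r in out),"end",p)
    return out
def line(o,p1,R1,n,claw=1,p0=None,R0=None):
    p0=o['tool_pos'] if p0 is None else p0;R0=oR(o) if R0 is None else R0
    rv=(R0.inv()*R1).as_rotvec();P=[];Q=[]
    for k in range(1,n+1):
        f=k/n;P.append(p0+f*(np.array(p1)-p0));Q.append(R0*Rot.from_rotvec(rv*f))
    return P,Q,[claw]*n
def go(o,p1,R1,n,claw=1):
    return rows(o['tool_pos'],oR(o),*line(o,p1,R1,n,claw))
E
python3 - <<'E'
from h import *
o=get_obs()
go(o,[.36,-.11,.29],toolR(.07,.35),20)
E
```

```text
[1,-1.87,-3.14,-0.29,-0.004,-0.017,-0.024,1,-1.79,-3.18,-0.28,-0.005,-0.017,-0.025,1,-1.73,-3.23,-0.26,-0.004,-0.017,-0.024,1,-1.64,-3.26,-0.25,-0.004,-0.018,-0.024,1,-1.58,-3.3,-0.23,-0.005,-0.017,-0.025,1,-1.49,-3.34,-0.22,-0.004,-0.017,-0.024,1,-1.42,-3.38,-0.21,-0.004,-0.017,-0.024,1,-1.33,-3.4,-0.2,-0.004,-0.017,-0.025,1,-1.26,-3.44,-0.19,-0.005,-0.017,-0.024,1,-1.18,-3.47,-0.18,-0.004,-0.017,-0.024]
[1,-1.09,-3.49,-0.19,-0.004,-0.018,-0.025,1,-1.02,-3.52,-0.17,-0.005,-0.017,-0.024,1,-0.93,-3.54,-0.18,-0.004,-0.017,-0.024,1,-0.85,-3.56,-0.18,-0.004,-0.017,-0.025,1,-0.76,-3.58,-0.18,-0.005,-0.017,-0.024,1,-0.68,-3.6,-0.18,-0.004,-0.017,-0.024,1,-0.59,-3.61,-0.19,-0.004,-0.017,-0.025,1,-0.51,-3.62,-0.19,-0.004,-0.018,-0.024,1,-0.43,-3.64,-0.2,-0.005,-0.017,-0.024,1,-0.34,-3.64,-0.21,-0.004,-0.017,-0.025]
max shift cm 3.673336358135476 turn 0.031064449134018134 end [ 0.36001408 -0.10998941  0.2900353 ]
```

Call:
{"fn": "step_arm", "kwargs": {"moves": [1,-1.87,-3.14,-0.29,-0.004,-0.017,-0.024,1,-1.79,-3.18,-0.28,-0.005,-0.017,-0.025,1,-1.73,-3.23,-0.26,-0.004,-0.017,-0.024,1,-1.64,-3.26,-0.25,-0.004,-0.018,-0.024,1,-1.58,-3.3,-0.23,-0.005,-0.017,-0.025,1,-1.49,-3.34,-0.22,-0.004,-0.017,-0.024,1,-1.42,-3.38,-0.21,-0.004,-0.017,-0.024,1,-1.33,-3.4,-0.2,-0.004,-0.017,-0.025,1,-1.26,-3.44,-0.19,-0.005,-0.017,-0.024,1,-1.18,-3.47,-0.18,-0.004,-0.017,-0.024]}}

```text
t: 2.65
tool_pos: [0.3181, 0.2516, 0.261]
ee_rot: [0.088, 0.088, 0.992, 0.003]
force: [-1.0, 0.8, 0.4]
width: 0.0851
```

Call:
{"fn": "step_arm", "kwargs": {"moves": [1,-1.09,-3.49,-0.19,-0.004,-0.018,-0.025,1,-1.02,-3.52,-0.17,-0.005,-0.017,-0.024,1,-0.93,-3.54,-0.18,-0.004,-0.017,-0.024,1,-0.85,-3.56,-0.18,-0.004,-0.017,-0.025,1,-0.76,-3.58,-0.18,-0.005,-0.017,-0.024,1,-0.68,-3.6,-0.18,-0.004,-0.017,-0.024,1,-0.59,-3.61,-0.19,-0.004,-0.017,-0.025,1,-0.51,-3.62,-0.19,-0.004,-0.018,-0.024,1,-0.43,-3.64,-0.2,-0.005,-0.017,-0.024,1,-0.34,-3.64,-0.21,-0.004,-0.017,-0.025]}}

```text
t: 3.65
tool_pos: [0.3598, -0.1117, 0.2909]
ee_rot: [0.175, -0.035, 0.984, 0.005]
force: [-0.4, 0.9, -0.6]
width: 0.0854
```

```bash
python3 - <<'E'
from h import *
import cv2
o=get_obs();im=get_image("wrist")
print(o['t'],o['joints'].round(3),o['tool_pos'],oR(o).as_matrix().round(3).tolist(),o['force'])
cv2.imwrite("pics/w1.png",cv2.resize(im[:,:,::-1],None,fx=1.55,fy=1.55))
for th in ["crank_knob","column_high","vise"]: print(th,[(round(r['conf'],2),[round(float(e)) for e in r['extent']]) for r in find_in("wrist",th)][:3])
import pickle;pickle.dump(o,open("o1.pkl","wb"))
E
```

```text
3.65 [-0.555 -0.619  2.279  0.218  1.199 -2.247] [ 0.35980782 -0.11165512  0.29087566] [[-0.936, -0.07, 0.345], [-0.067, 0.998, 0.023], [-0.346, -0.002, -0.938]] [-0.36222665  0.88656499 -0.59706588]
crank_knob [(0.92, [223, 171, 252, 212])]
column_high [(0.74, [241, 273, 253, 338]), (0.41, [0, 222, 45, 294])]
vise [(0.61, [209, 167, 285, 284])]
```

View pics/w1.png

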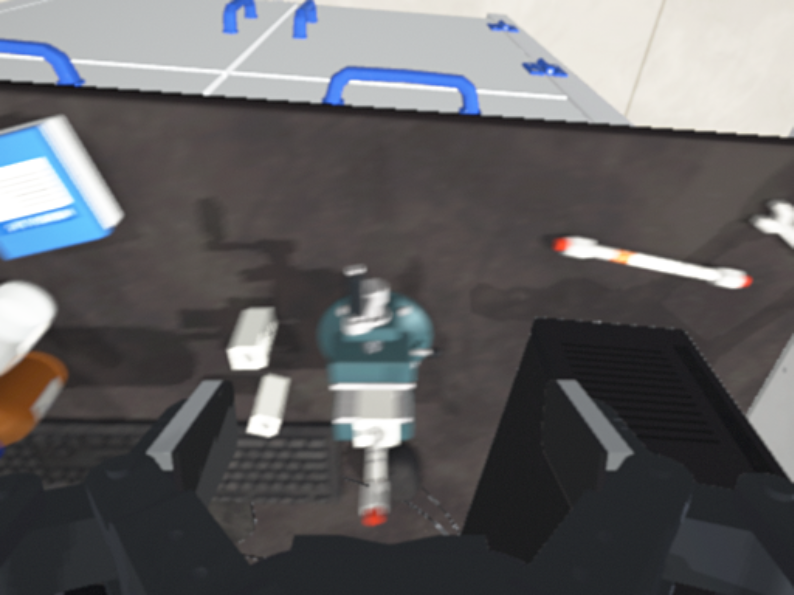

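```bash
python3 - <<'E'
import cv2
a=cv2.imread("pics/w1.png");a=cv2.resize(a,(512,384),interpolation=cv2.INTER_AREA)
cv2.imwrite("pics/w1c.png",cv2.resize(a[165:345,195:300],None,fx=5,fy=3.3,interpolation=cv2.INTER_CUBIC))
E
```

```text
(no output)
```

View pics/w1c.png

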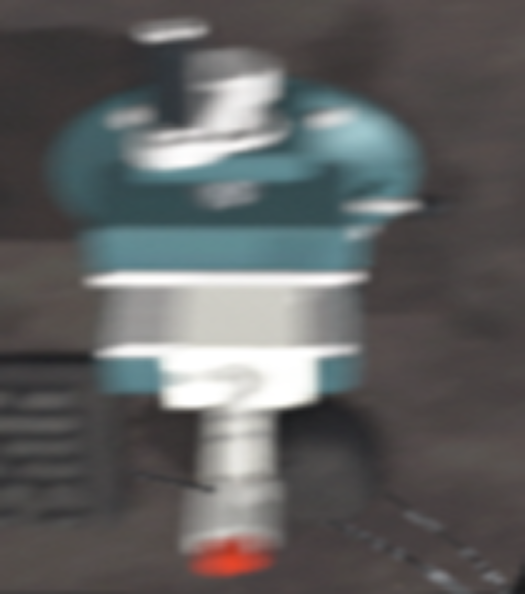

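```bash
cat > fit.py <<'E'
from h import *
import pickle
from scipy.optimize import least_squares
o=pickle.load(open("o1.pkl","rb"))
s=lambda u,v:("scene",(200+u/3.5,150+v/3.1),None)
t=lambda u,v:("top",(150+u/3,150+v/3),None)
w=lambda u,v:("wrist",(195+u/5,165+v/3.3),o)
F=[("RJ+",w(358,350)),("RJ-",w(97,350)),("RB+",w(362,390)),("RB-",w(97,392)),("FJ+",w(368,280)),("FJ-",w(88,280)),
("KE",w(172,30)),("KE",s(116,210)),("KE",t(370,278)),("K",s(135,203)),("K",t(369,260)),
("RB+",t(320,88)),("RB-",t(388,87)),("RB-",s(327,182)),("C",s(263,80)),("C",t(352,115)),("C",w(232,557)),
("B--",w(163,350)),("B-+",w(320,350)),("B+-",w(163,408)),("B++",w(318,408))]
def pts(p):
    vx,vy,yaw,q,bx,by=p;j=.00127*q
    y,z=.038*np.cos(q),.072+.038*np.sin(q)
    L={"RJ+":(.02,.035,.095),"RJ-":(.02,-.035,.095),"RB+":(.049,.035,.095),"RB-":(.049,-.035,.095),"FJ+":(j-.02,.035,.095),"FJ-":(j-.02,-.035,.095),
    "KE":(j-.150,y,z),"K":(j-.132,y,z),"C":(bx,by,.2)}
    for a,sa in (("-",-1),("+",1)):
        for b,sb in (("-",-1),("+",1)): L["B"+a+b]=(bx+sa*.016,by+sb*.016,.123)
    c,s_=np.cos(yaw),np.sin(yaw)
    return {k:np.array([vx+c*v[0]-s_*v[1],vy+s_*v[0]+c*v[1],v[2]]) for k,v in L.items()}
def res(p):
    L=pts(p);return np.concatenate([proj(a[0],L[n],a[2])[0]-a[1] for n,a in F])
r=least_squares(res,[.59,-.104,.07,1.85,0,0],loss="soft_l1",f_scale=1.5)
if __name__=="__main__":
    print(r.x.round(4))
    for (n,a),e in zip(F,res(r.x).reshape(-1,2)): print(n,a[0],e.round(1))
    L=pts(r.x);print({k:L[k].round(4) for k in("K","KE","C")})
E
python3 fit.py
```

```text
[ 0.5843 -0.1108  0.0717  1.7687  0.0055  0.0041]
RJ+ wrist [-0.3 -1.4]
RJ- wrist [ 1.  -1.4]
RB+ wrist [-1.7  0.1]
RB- wrist [ 2.3 -0.6]
FJ+ wrist [-1.6  0.6]
FJ- wrist [0.9 0.7]
KE wrist [ 0.7 -0.7]
KE scene [ 0.4 -0.3]
KE top [0.6 0. ]
K scene [0.5 0.2]
K top [ 0.6 -0. ]
RB+ top [ 0.3 -0. ]
RB- top [ 0.3 -0.7]
RB- scene [ 1.6 -1.2]
C scene [ 1.3 -0.9]
C top [ 0.6 -0.2]
C wrist [0.4 2. ]
B-- wrist [ 2.6 -0.1]
B-+ wrist [-3.3 -0.1]
B+- wrist [ 3.6 -1.5]
B++ wrist [-3.  -1.5]
{'K': array([ 0.4555, -0.1275,  0.1093]), 'KE': array([ 0.4375, -0.1288,  0.1093]), 'C': array([ 0.5896, -0.1063,  0.2   ])}
```

```bash
python3 - <<'E'
from h import *
o=get_obs()
yaw=.072;R=toolR(yaw,.32);xv=np.array([np.cos(yaw),np.sin(yaw),0]);z=R.as_matrix()[:,2]
K=np.array([.4555,-.1275,.1093])
G=K-.004*xv+.019*z
A=G-.07*z
P,Q,c=line(o,A,R,6);P2,Q2,c2=line(o,G,R,4,1,A,R)
print(A,G)
rows(o['tool_pos'],oR(o),P+P2,Q+Q2,c+c2)
E
```

```text
[ 0.43550903 -0.12894184  0.15771101] [ 0.45747164 -0.1273578   0.09126453]
[1,-0.41,-0.38,2.5,0,0.005,-0.001,1,-0.43,-0.38,2.49,-0.001,0.005,-0.001,1,-0.44,-0.38,2.5,0,0.005,-0.001,1,-0.45,-0.39,2.49,0,0.005,-0.001,1,-0.46,-0.38,2.49,0,0.005,-0.001,1,-0.47,-0.39,2.49,-0.001,0.005,-0.001,1,0,0,1.75,0,0,0,1,0,0,1.75,0,0,0,1,0,0,1.75,0,0,0,1,0,0,1.75,0,0,0]
max shift cm 2.5667099563448925 turn 0.005196152422706632 end [ 0.45745794 -0.12735529  0.09121899]
```

Call:
{"fn": "step_arm", "kwargs": {"moves": [1,-0.41,-0.38,2.5,0,0.005,-0.001,1,-0.43,-0.38,2.49,-0.001,0.005,-0.001,1,-0.44,-0.38,2.5,0,0.005,-0.001,1,-0.45,-0.39,2.49,0,0.005,-0.001,1,-0.46,-0.38,2.49,0,0.005,-0.001,1,-0.47,-0.39,2.49,-0.001,0.005,-0.001,1,0,0,1.0,0,0,0,1,0,0,1.0,0,0,0,1,0,0,0,0,0,0,1,0,0,0,0,0,0]}}

```text
t: 4.85
tool_pos: [0.4426, -0.1266, 0.1394]
ee_rot: [0.16, -0.038, 0.986, 0.006]
force: [-0.5, 0.4, -0.0]
width: 0.0853
```

```bash
python3 - <<'E'
from h import *
import cv2,pickle
o=get_obs();im=get_image("wrist");pickle.dump((o,im),open("o2.pkl","wb"))
print(o['t'],o['joints'].round(3),o['tool_pos'],oR(o).as_matrix().round(3).tolist(),o['force'])
cv2.imwrite("pics/w2.png",cv2.resize(im[:,:,::-1],None,fx=1.55,fy=1.55))
E
```

```text
4.85 [-0.454 -0.268  2.346  0.225  0.797 -2.238] [ 0.44259252 -0.12658402  0.13936659] [[-0.946, -0.077, 0.314], [-0.074, 0.997, 0.024], [-0.315, -0.001, -0.949]] [-0.53869545  0.37121101 -0.03777644]
```

View pics/w2.png

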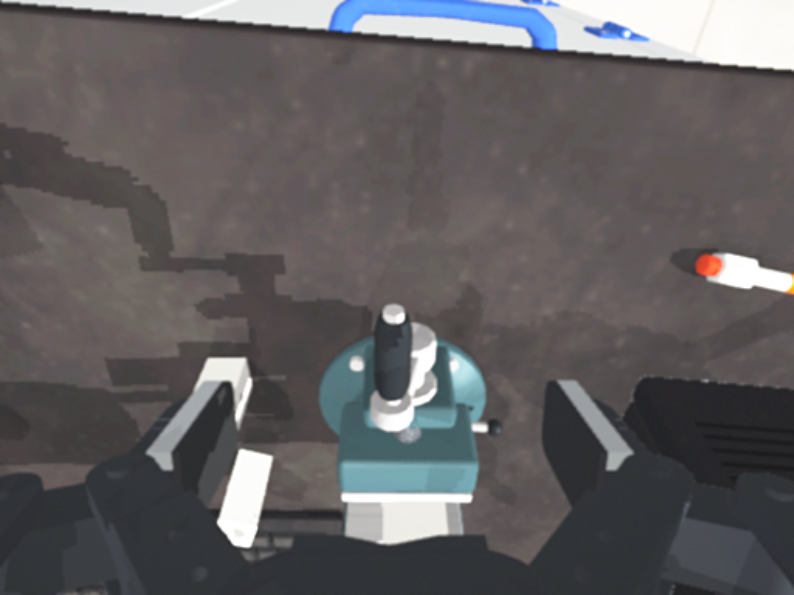

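```bash
python3 - <<'E'
from fit import *
o2,_=pickle.load(open("o2.pkl","rb"))
L=pts(r.x)
for k in ("K","KE","FJ+","FJ-"): print(k,proj("wrist",L[k],o2)[0]*1.55)
# refit w/ new points
v=lambda a,b:("wrist",(a/1.55,b/1.55),o2)
# screw axis: jaws FJ front top corners (-49+j)
F+=[("KE",v(394,314)),("KE",v(394,314)),("FJ+",v(471,497)),("FJ-",v(341,497))]
F[:]=[f for f in F if f[0][0]!="B"]
r2=least_squares(res,r.x,loss="soft_l1",f_scale=1.5);print(r2.x.round(4),res(r2.x).reshape(-1,2)[-4:].round(1));print(pts(r2.x)["K"])
E
```

```text
K [384.78564236 354.39596967]
KE [384.79947324 314.88314638]
FJ+ [468.03992169 502.91669119]
FJ- [331.06882912 502.43445533]
[ 0.5838 -0.1096  0.0588  1.773   0.0026  0.0028] [[-0.4 -0.3]
 [-0.4 -0.3]
 [-0.1  3.8]
 [-4.6  2.8]]
[ 0.45467591 -0.1248094   0.10922547]
```

```bash
python3 - <<'E'
from h import *
o=get_obs()
yaw=.065;R=toolR(yaw,.32);xv=np.array([np.cos(yaw),np.sin(yaw),0]);z=R.as_matrix()[:,2]
G=np.array([.4547,-.1248,.1092])-.004*xv+.019*z
go(o,G,R,5)
E
```

```text
[1,0.04,0.03,1.01,0.001,0,0.002,1,0.05,0.02,1.01,0,0.001,0.003,1,0.04,0.03,1.01,0.001,0,0.002,1,0.04,0.03,1.02,0,0,0.002,1,0.04,0.02,1.01,0.001,0.001,0.003]
max shift cm 1.0212247548899311 turn 0.0033166247903554 end [ 0.45671616 -0.12470383  0.09115218]
```

Call:
{"fn": "step_arm", "kwargs": {"moves": [1,0.04,0.03,1.01,0.001,0,0.002,1,0.05,0.02,1.01,0,0.001,0.003,1,0.04,0.03,1.01,0.001,0,0.002,1,0.04,0.03,1.02,0,0,0.002,1,0.04,0.02,1.01,0.001,0.001,0.003,0,0,0,0,0,0,0,0,0,0,0,0,0,0,0,0,0,0,0,0,0,0,0,0,0,0,0,0,0,0,0,0,0,0,0]}}

```text
t: 5.9
tool_pos: [0.4565, -0.1249, 0.0906]
ee_rot: [0.159, -0.032, 0.987, 0.005]
force: [-0.4, 3.1, 1.8]
width: 0.0126
```

```bash
python3 - <<'E'
from h import *
import cv2,pickle
o=get_obs();im=get_image("wrist")
print(o['t'],o['joints'].round(3),o['tool_pos'],oR(o).as_matrix().round(3).tolist(),o['force'],o['torque'],o['width'])
cv2.imwrite("pics/w3.png",cv2.resize(im[:,:,::-1],None,fx=1.55,fy=1.55))
E
```

```text
5.9 [-0.43  -0.166  2.37   0.242  0.67  -2.235] [ 0.45651385 -0.12486844  0.0905761 ] [[-0.948, -0.064, 0.313], [-0.061, 0.998, 0.021], [-0.314, 0.0, -0.95]] [-0.44250224  3.06181284  1.79965561] [0.3909511  0.14212457 0.10454511] 0.012642556601632911
```

View pics/w3.png

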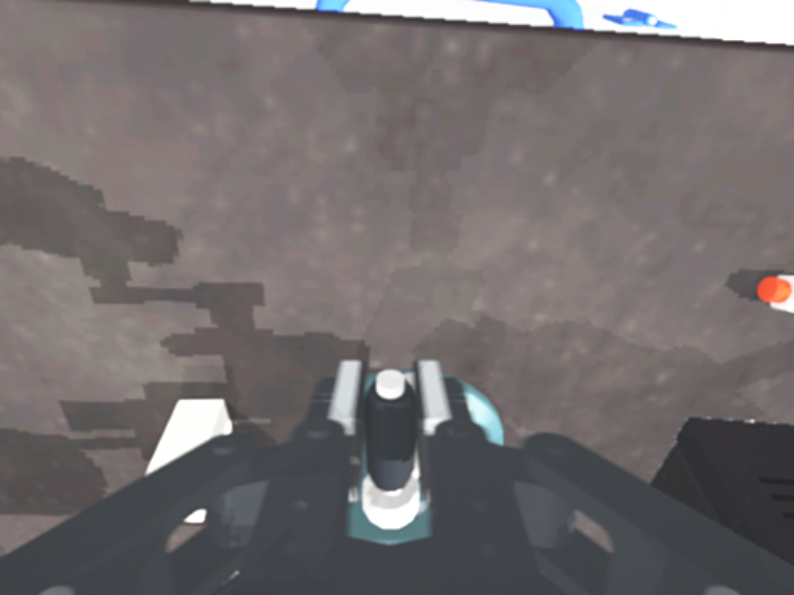

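```bash
cat > arc.py <<'E'
from h import *
import sys
def arc(G0,q0,qs,yaw,o=None,claw=0,n=10,pc=None,r=.038):
    """targets from commanded pose pc (default measured); qs list"""
    o=o or get_obs();R0=oR(o);R=toolR(yaw,.32)
    xv=np.array([np.cos(yaw),np.sin(yaw),0]);yv=np.array([-np.sin(yaw),np.cos(yaw),0]);zv=np.array([0,0,1])
    P=[G0+r*((np.cos(q)-np.cos(q0))*yv+(np.sin(q)-np.sin(q0))*zv)+.00127*(q-q0)*xv for q in qs]
    p=o['tool_pos'] if pc is None else pc
    return rows(p,R0,P,[R0]*len(P),[claw]*len(P))
E
python3 - <<'E'
from arc import *
o=get_obs()
arc(o['tool_pos'],1.73,1.73+.08*np.arange(1,11),.065)
E
```

```text
[0,0.01,-0.3,0.06,0,0,0,0,0.02,-0.29,0.08,0,0,0,0,0.02,-0.28,0.11,0,0,0,0,0.03,-0.28,0.12,0,0,0,0,0.04,-0.26,0.15,0,0,0,0,0.04,-0.25,0.17,0,0,0,0,0.05,-0.24,0.18,0,0,0,0,0.06,-0.22,0.2,0,0,0,0,0.06,-0.21,0.22,0,0,0,0,0.06,-0.18,0.23,0,0,0]
max shift cm 0.31 turn 0.0 end [ 0.45917856 -0.14975942  0.07495405]
```

Call:
{"fn": "step_arm", "kwargs": {"moves": [0,0.01,-0.3,0.06,0,0,0,0,0.02,-0.29,0.08,0,0,0,0,0.02,-0.28,0.11,0,0,0,0,0.03,-0.28,0.12,0,0,0,0,0.04,-0.26,0.15,0,0,0,0,0.04,-0.25,0.17,0,0,0,0,0.05,-0.24,0.18,0,0,0,0,0.06,-0.22,0.2,0,0,0,0,0.06,-0.21,0.22,0,0,0,0,0.06,-0.18,0.23,0,0,0]}}

```text
t: 6.95
tool_pos: [0.4589, -0.1484, 0.0737]
ee_rot: [0.158, -0.031, 0.987, 0.007]
force: [7.2, 11.2, -2.2]
width: 0.0121
```

```bash
python3 - <<'E'
from h import *
o=get_obs()
print(o['t'],o['joints'].round(3),o['tool_pos'],o['force'],o['torque'],o['width'])
E
```

```text
6.95 [-0.485 -0.111  2.36   0.282  0.639 -2.325] [ 0.45887506 -0.14843521  0.07368842] [ 7.15515591 11.24510124 -2.15182907] [ 1.48975131 -0.68442992  0.55397101] 0.012109660161270035
```

```bash
python3 - <<'E'
from arc import *
arc(np.array([.4567,-.1248,.0912]),1.80,2.60+.1*np.arange(1,11),.08,pc=np.array([.45918,-.14976,.07495]))
E
```

```text
[0,0.08,-0.06,0.45,0,0,0,0,0.09,-0.15,0.34,0,0,0,0,0.1,-0.11,0.35,0,0,0,0,0.1,-0.08,0.36,0,0,0,0,0.11,-0.03,0.36,0,0,0,0,0.11,0,0.36,0,0,0,0,0.1,0.04,0.37,0,0,0,0,0.11,0.08,0.35,0,0,0,0,0.1,0.11,0.35,0,0,0,0,0.1,0.15,0.34,0,0,0]
max shift cm 0.4609772228646444 turn 0.0 end [ 0.46103827 -0.14999068  0.03734104]
```

Call:
{"fn": "step_arm", "kwargs": {"moves": [0,0.08,-0.06,0.45,0,0,0,0,0.09,-0.15,0.34,0,0,0,0,0.1,-0.11,0.35,0,0,0,0,0.1,-0.08,0.36,0,0,0,0,0.11,-0.03,0.36,0,0,0,0,0.11,0,0.36,0,0,0,0,0.1,0.04,0.37,0,0,0,0,0.11,0.08,0.35,0,0,0,0,0.1,0.11,0.35,0,0,0,0,0.1,0.15,0.34,0,0,0]}}

```text
t: 7.95
tool_pos: [0.4604, -0.1497, 0.0365]
ee_rot: [0.158, -0.032, 0.987, 0.006]
force: [-1.8, 7.1, 7.2]
width: 0.0122
```

```bash
python3 - <<'E'
from h import *
import cv2
o=get_obs();im=get_image("wrist");cv2.imwrite("pics/w4.png",cv2.resize(im[:,:,::-1],None,fx=1.55,fy=1.55))
print(o['t'],o['joints'].round(3),o['tool_pos'],o['force'],o['torque'],o['width'])
E
```

```text
7.95 [-0.485 -0.038  2.382  0.321  0.548 -2.373] [ 0.46041741 -0.14967847  0.03654237] [-1.81762243  7.08471882  7.16602978] [0.96479233 0.20973527 0.33815794] 0.012156224162811025
```

View pics/w4.png

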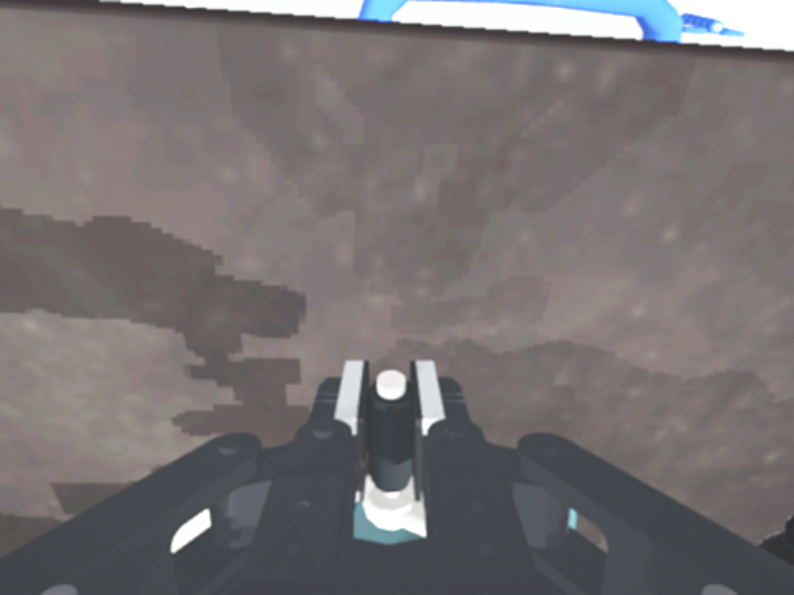

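```bash
python3 - <<'E'
from arc import *
from scipy.optimize import least_squares
M=np.array([(-.1249,.0906),(-.1484,.0737),(-.1497,.0365)])
f=lambda c:np.hypot(*(M-c).T)-.038
r=least_squares(f,[-.118,.053]);print(r.x,r.fun*1e3,[np.arctan2(m[1]-r.x[1],m[0]-r.x[0])%6.283 for m in M])
E
```

```text
[-0.1159305   0.05376487] [-0.08854493  0.10088691 -0.07303218] [np.float64(1.8096517689891445), np.float64(2.5909682109649066), np.float64(3.6140195083901383)]
```

```bash
python3 - <<'E'
from arc import *
q0=3.614;G0=np.array([.4608,-.1159+.038*np.cos(q0),.0545+.038*np.sin(q0)])
arc(G0,q0,3.64+.11*np.arange(1,21),.08,pc=np.array([.46104,-.14999,.03734]))
E
```

```text
[0,0.15,0.29,0.43,0,0,0,0,0.09,0.26,0.32,0,0,0,0,0.09,0.29,0.28,0,0,0,0,0.07,0.32,0.26,0,0,0,0,0.07,0.35,0.22,0,0,0,0,0.05,0.38,0.18,0,0,0,0,0.04,0.39,0.14,0,0,0,0,0.02,0.4,0.1,0,0,0,0,0.01,0.42,0.06,0,0,0,0,0,0.41,0.02,0,0,0]
[0,-0.02,0.42,-0.03,0,0,0,0,-0.03,0.41,-0.08,0,0,0,0,-0.05,0.4,-0.11,0,0,0,0,-0.05,0.38,-0.16,0,0,0,0,-0.08,0.37,-0.19,0,0,0,0,-0.08,0.33,-0.23,0,0,0,0,-0.1,0.31,-0.27,0,0,0,0,-0.11,0.28,-0.29,0,0,0,0,-0.11,0.24,-0.33,0,0,0,0,-0.13,0.2,-0.34,0,0,0]
max shift cm 0.5399073994677235 turn 0.0 end [ 0.45819387 -0.08153314  0.03819933]
```

Call:
{"fn": "step_arm", "kwargs": {"moves": [0,0.15,0.29,0.43,0,0,0,0,0.09,0.26,0.32,0,0,0,0,0.09,0.29,0.28,0,0,0,0,0.07,0.32,0.26,0,0,0,0,0.07,0.35,0.22,0,0,0,0,0.05,0.38,0.18,0,0,0,0,0.04,0.39,0.14,0,0,0,0,0.02,0.4,0.1,0,0,0,0,0.01,0.42,0.06,0,0,0,0,0,0.41,0.02,0,0,0]}}

```text
t: 9.0
tool_pos: [0.4596, -0.1156, 0.0159]
ee_rot: [0.159, -0.031, 0.987, 0.005]
force: [-0.2, -4.7, -0.2]
width: 0.0122
```

```bash
python3 - <<'E'
from h import *
o=get_obs()
print(o['t'],o['joints'].round(3),o['tool_pos'],o['force'],o['torque'],o['width'])
m=o['tool_pos'][1:]-[-.1159,.0538];print(np.hypot(*m),np.arctan2(m[1],m[0])%6.283)
E
```

```text
9.0 [-0.403 -0.023  2.421  0.311  0.476 -2.295] [ 0.45961902 -0.11561748  0.01594128] [-0.22969338 -4.68620528 -0.21239215] [-0.54095611  0.24970533 -0.22098161] 0.0122292379955432
0.03785977062007609 4.719666027323038
```

Call:
{"fn": "step_arm", "kwargs": {"moves": [0,-0.02,0.42,-0.03,0,0,0,0,-0.03,0.41,-0.08,0,0,0,0,-0.05,0.4,-0.11,0,0,0,0,-0.05,0.38,-0.16,0,0,0,0,-0.08,0.37,-0.19,0,0,0,0,-0.08,0.33,-0.23,0,0,0,0,-0.1,0.31,-0.27,0,0,0,0,-0.11,0.28,-0.29,0,0,0,0,-0.11,0.24,-0.33,0,0,0,0,-0.13,0.2,-0.34,0,0,0]}}

```text
t: 10.0
tool_pos: [0.4587, -0.0809, 0.038]
ee_rot: [0.159, -0.032, 0.987, 0.006]
force: [5.6, -0.1, -5.9]
width: 0.0122
```

```bash
python3 - <<'E'
from arc import *
o=get_obs()
print(o['t'],o['joints'].round(3),o['tool_pos'],o['force'],o['torque'],o['width'])
m=o['tool_pos'][1:]-[-.1159,.0538];print(np.hypot(*m),np.arctan2(m[1],m[0])%6.283)
q0=3.614;G0=np.array([.4608,-.1159+.038*np.cos(q0),.0545+.038*np.sin(q0)])
arc(G0,q0,list(5.84+.11*np.arange(1,9))+[6.77,6.80],.08,pc=np.array([.45819,-.08153,.0382]))
E
```

```text
10.0 [-0.316 -0.093  2.429  0.239  0.52  -2.142] [ 0.45867464 -0.08087848  0.03802828] [ 5.58109213 -0.07920765 -5.87297745] [ 0.00572455 -0.52874116 -0.02214579] 0.012169681185873646
0.038409035587893 5.859860208053171
[0,-0.13,0.16,-0.36,0,0,0,0,-0.14,0.11,-0.38,0,0,0,0,-0.14,0.07,-0.39,0,0,0,0,-0.14,0.03,-0.39,0,0,0,0,-0.15,-0.02,-0.39,0,0,0,0,-0.14,-0.07,-0.39,0,0,0,0,-0.14,-0.11,-0.38,0,0,0,0,-0.14,-0.16,-0.36,0,0,0,0,-0.06,-0.08,-0.16,0,0,0,0,-0.04,-0.06,-0.09,0,0,0]
max shift cm 0.42023802778901387 turn 0.0 end [ 0.4595239  -0.08278653  0.07326539]
```

Call:
{"fn": "step_arm", "kwargs": {"moves": [0,-0.13,0.16,-0.36,0,0,0,0,-0.14,0.11,-0.38,0,0,0,0,-0.14,0.07,-0.39,0,0,0,0,-0.14,0.03,-0.39,0,0,0,0,-0.15,-0.02,-0.39,0,0,0,0,-0.14,-0.07,-0.39,0,0,0,0,-0.14,-0.11,-0.38,0,0,0,0,-0.14,-0.16,-0.36,0,0,0,0,-0.06,-0.08,-0.16,0,0,0,0,-0.04,-0.06,-0.09,0,0,0]}}

```text
t: 11.0
tool_pos: [0.4593, -0.0815, 0.0718]
ee_rot: [0.158, -0.031, 0.987, 0.006]
force: [16.7, 4.7, -20.1]
width: 0.0117
```

```bash
python3 - <<'E'
from arc import *
o=get_obs()
print(o['t'],o['joints'].round(3),o['tool_pos'],o['force'],o['torque'],o['width'])
m=o['tool_pos'][1:]-[-.1159,.0538];print(np.hypot(*m),np.arctan2(m[1],m[0])+6.283)
q0=3.614;G0=np.array([.4608,-.1159+.038*np.cos(q0),.0545+.038*np.sin(q0)])
arc(G0,q0,6.80+.04*np.arange(1,6),.08,pc=np.array([.45952,-.08279,.07327]))
E
```

```text
11.0 [-0.318 -0.156  2.403  0.21   0.609 -2.107] [ 0.45929566 -0.0815314   0.07183295] [ 16.67641487   4.72593361 -20.06572437] [ 0.59831222 -1.12817943  0.19063933] 0.011735458387235888
0.038812213436682896 6.766205957730143
[0,-0.04,-0.07,-0.12,0,0,0,0,-0.05,-0.09,-0.12,0,0,0,0,-0.05,-0.08,-0.12,0,0,0,0,-0.04,-0.1,-0.11,0,0,0,0,-0.04,-0.09,-0.11,0,0,0]
max shift cm 0.15811388300841897 turn 0.0 end [ 0.46006786 -0.08708042  0.07945564]
```

Call:
{"fn": "step_arm", "kwargs": {"moves": [0,-0.09,-0.07,-0.11,0,0,0,0,-0.09,-0.09,-0.11,0,0,0,0,0,0,0,0,0,0,0,0,0,0,0,0,0,0,0,0,0,0,0,0,0,0,0,0,0,0,0,0,0,0,0,0,0,0,0,0,0,0,0,0,0,0,0,0,0,0,0,0,0,0,0,0,0,0,0]}}

```text
t: 12.0
tool_pos: [0.4592, -0.0817, 0.0723]
ee_rot: [0.157, -0.031, 0.987, 0.008]
force: [20.2, 7.7, -27.4]
width: 0.0116
```

```bash
python3 - <<'E'
from arc import *
import cv2
o=get_obs()
print(o['t'],o['joints'].round(3),o['tool_pos'],o['force'],o['torque'],o['width'])
m=o['tool_pos'][1:]-[-.1159,.0538];print(np.hypot(*m),np.arctan2(m[1],m[0])+6.283)
im=get_image("wrist");cv2.imwrite("pics/w5.png",cv2.resize(im[:,:,::-1],None,fx=1.55,fy=1.55))
im=get_image("scene");cv2.imwrite("pics/s5.png",cv2.resize(im[150:270,200:340,::-1],None,fx=5,fy=5,interpolation=2))
E
```

```text
12.0 [-0.32  -0.155  2.401  0.211  0.614 -2.109] [ 0.45916938 -0.08169695  0.07231345] [ 20.24510774   7.69228199 -27.35421519] [ 0.90034454 -1.46202109  0.29572326] 0.011591257403734399
0.038892116690587154 6.779124302248928
```

View pics/s5.png

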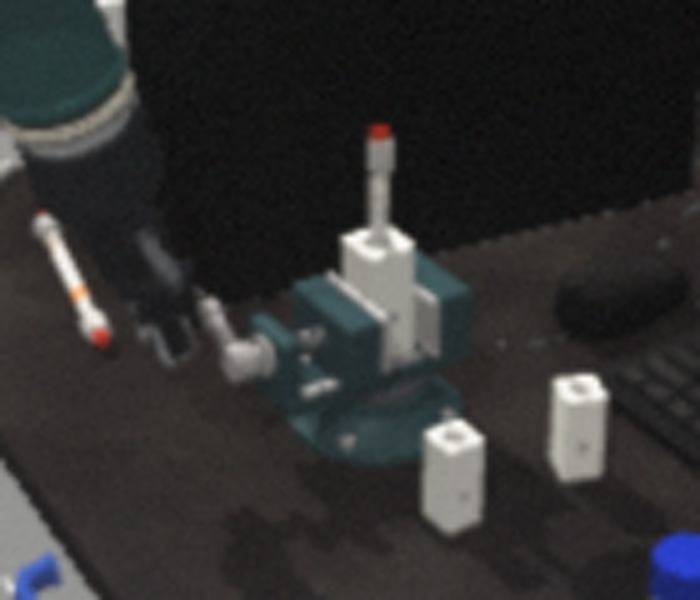

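View pics/w5.png

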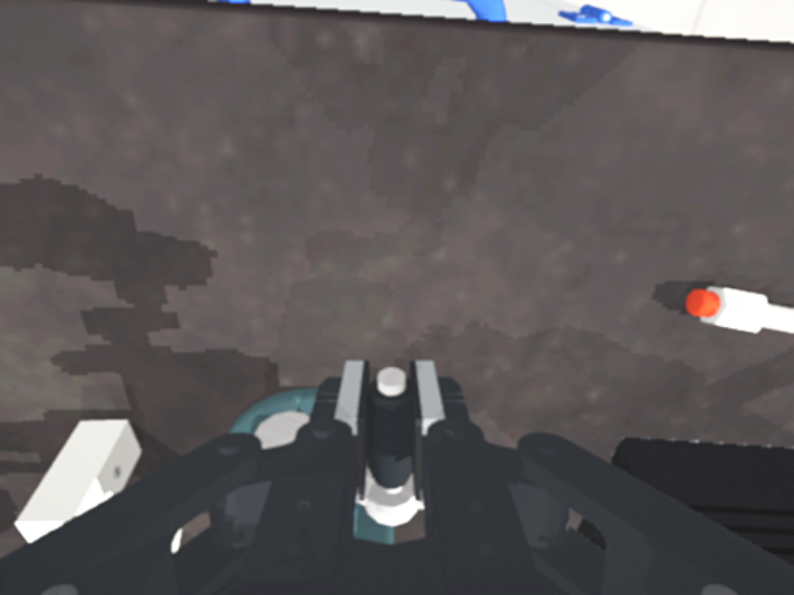

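Call:
{"fn": "step_arm", "kwargs": {"moves": [1,0,0,0,0,0,0,1,0,0,0,0,0,0,1,0,0,0,0,0,0,1,0,0,0,0,0,0,1,0,0,0,0,0,0,1,0,0,-1.0,0,0,0,1,0,0,-2.0,0,0,0,1,0,0,-3.0,0,0,0,1,0,0,-3.0,0,0,0,1,0,0,-3.0,0,0,0]}}

```text
t: 13.1
tool_pos: [0.4222, -0.087, 0.191]
ee_rot: [0.159, -0.032, 0.987, 0.005]
force: [0.8, 0.2, 0.5]
width: 0.0852
```

```bash
python3 - <<'E'
from arc import *
import cv2,pickle
o=get_obs()
print(o['t'],o['joints'].round(3),o['tool_pos'],o['force'],o['width'])
im=get_image("wrist");pickle.dump((o,im),open("o6.pkl","wb"));cv2.imwrite("pics/w6.png",cv2.resize(im[:,:,::-1],None,fx=1.55,fy=1.55))
E
```

```text
13.1 [-0.367 -0.408  2.338  0.165  0.927 -2.082] [ 0.42224083 -0.08699743  0.19101649] [0.8396144  0.20846137 0.50071555] 0.08523321148376195
```

View pics/w6.png

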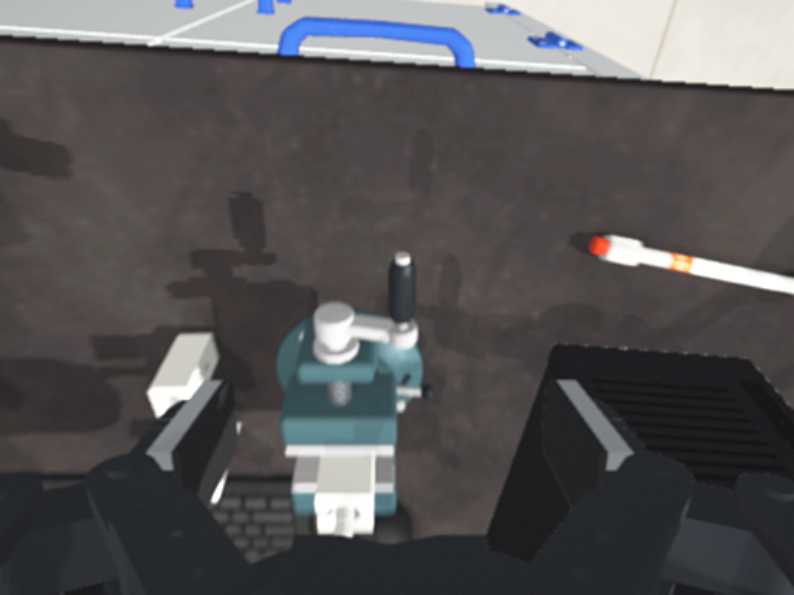

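```bash
cat > kin.py <<'E'
from h import *
from scipy.optimize import least_squares
D=[([1.11207,.26473,1.60539,0,1.27368,-.0369],[.27604,.61517,.22997]),
([-0.555,-0.619,2.279,0.218,1.199,-2.247],[0.35980782,-0.11165512,0.29087566]),
([-0.454,-0.268,2.346,0.225,0.797,-2.238],[0.44259252,-0.12658402,0.13936659]),
([-0.43,-0.166,2.37,0.242,0.67,-2.235],[0.45651385,-0.12486844,0.0905761]),
([-0.485,-0.111,2.36,0.282,0.639,-2.325],[0.45887506,-0.14843521,0.07368842]),
([-0.485,-0.038,2.382,0.321,0.548,-2.373],[0.46041741,-0.14967847,0.03654237]),
([-0.403,-0.023,2.421,0.311,0.476,-2.295],[0.45961902,-0.11561748,0.01594128]),
([-0.316,-0.093,2.429,0.239,0.52,-2.142],[0.45867464,-0.08087848,0.03802828]),
([-0.318,-0.156,2.403,0.21,0.609,-2.107],[0.45929566,-0.0815314,0.07183295]),
([-0.367,-0.408,2.338,0.165,0.927,-2.082],[0.42224083,-0.08699743,0.19101649])]
Ry=lambda a:Rot.from_rotvec([0,a,0]);Rz=lambda a:Rot.from_rotvec([0,0,a])
S=[1,1]
def fk(j,p,s4=1,s6=-1):
    h,a,L1,b,L2,e,d=p
    R=Rz(j[0]);x=R.apply([a,0,h]);R=R*Ry(j[1]);x=x+R.apply([0,0,L1]);R=R*Ry(j[2]);x=x+R.apply([b,0,L2]);R=R*Rz(s4*j[3])*Ry(j[4]);x=x+R.apply([e,0,d])
    return x,R*Rz(s6*j[5])
def fit():
    best=None
    for s4 in(1,-1):
        f=lambda p:np.concatenate([fk(j,p,s4)[0]-np.array(x) for j,x in D])
        r=least_squares(f,[.3,0,.3,0,.3,0,.2])
        if best is None or r.cost<best[0].cost: best=(r,s4)
    return best
if __name__=="__main__":
    r,s4=fit();print(s4,r.x.round(4),np.abs(r.fun).max())
E
python3 kin.py
```

```text
1 [ 0.3754 -0.0113  0.5676  0.035   0.5974  0.023   0.4821] 0.022269033927764637
```

```bash
python3 - <<'E'
from kin import *
p=np.zeros(7)
for s4 in(1,-1):
    for i in(1,2,9): print(s4,fk(D[i][0],p,s4)[1].as_matrix()[:,2].round(3))
for s4 in (1,-1):
  best=None
  for k in range(40):
    rng=np.random.default_rng(k)
    f=lambda p:np.concatenate([fk(j,p,s4)[0]-np.array(x) for j,x in D])
    r=least_squares(f,rng.uniform(-.3,.6,7))
    if best is None or r.cost<best.cost:best=r
  print(s4,best.x.round(4),best.fun.reshape(-1,3).round(3).tolist())
E
```

```text
1 [ 0.345  0.023 -0.938]
1 [ 0.315  0.024 -0.949]
1 [ 0.313  0.021 -0.95 ]
-1 [ 0.132 -0.319 -0.938]
-1 [ 0.175 -0.263 -0.949]
-1 [ 0.218 -0.225 -0.95 ]
1 [ 0.3754 -0.0113  0.5676  0.035   0.5974  0.023   0.4821] [[0.022, -0.011, 0.002], [0.002, 0.004, 0.0], [-0.0, 0.0, -0.001], [-0.001, -0.0, -0.001], [0.001, 0.002, 0.001], [0.001, 0.003, 0.001], [-0.0, -0.0, 0.0], [-0.001, -0.004, -0.0], [-0.001, -0.005, -0.001], [-0.001, -0.005, -0.001]]
-1 [-0.4463  0.1389  0.189  -0.1862  0.3843 -0.0617 -0.4347] [[0.022, -0.012, 0.005], [-0.0, -0.003, -0.007], [0.002, -0.002, 0.0], [-0.0, -0.0, 0.0], [0.003, 0.002, -0.001], [0.005, 0.004, -0.003], [0.001, 0.004, -0.003], [-0.003, -0.001, 0.001], [-0.004, -0.003, 0.003], [-0.003, -0.006, 0.005]]
```

```bash
cat > kin2.py <<'E'
from kin import *
def fk(j,p):
    h,a,L1,b,L2,e,d,c=p
    R=Rz(j[0]);x=R.apply([a,c,h]);R=R*Ry(j[1]);x=x+R.apply([0,0,L1]);R=R*Ry(j[2]);x=x+R.apply([b,0,L2]);R=R*Rz(j[3])*Ry(j[4]);x=x+R.apply([e,0,d])
    return x,R*Rz(j[5])
f=lambda p:np.concatenate([fk(j,p)[0]-np.array(x) for j,x in D])
rr=min((least_squares(f,np.r_[np.random.default_rng(k).uniform(-.1,.5,7),0]) for k in range(20)),key=lambda r:r.cost);P=rr.x
if __name__=="__main__":
    print(P.round(4),np.abs(rr.fun).max());o=get_obs();print(fk(o['joints'],P)[1].as_matrix().round(2),oR(o).as_matrix().round(2))
E
python3 kin2.py
```

```text
[0.2519 0.0007 0.5117 0.0015 0.5664 0.0008 0.3472 0.0248] 0.00042187514393460246
[[ 0.06 -0.95  0.32]
 [-1.   -0.06  0.02]
 [ 0.   -0.32 -0.95]] [[-0.95 -0.06  0.32]
 [-0.06  1.    0.02]
 [-0.32 -0.   -0.95]]
```

```bash
cat > ik.py <<'E'
from kin2 import *
lo=np.array([-2.63,-.94,.31,-1.31,0,-2.55]);hi=np.array([2.63,2.18,2.57,4.45,2.66,2.55])
def ik(p,R,j0):
    def g(j):
        x,Q=fk(j,P);Q=Q*Rz(np.pi/2);return np.r_[(x-p)*3,(Q.inv()*R).as_rotvec()]
    r=least_squares(g,np.clip(j0,lo+1e-3,hi-1e-3),bounds=(lo,hi));return r.x,r.cost
E
python3 - <<'E'
from ik import *
j0=get_obs()['joints']
sh=np.array([.589,-.107,.150])
for tilt in (.4,.5,.6,.7,.8,.9,1.0,1.1):
  for yaw in (-.2,0.06):
    R=toolR(yaw,tilt);z=R.as_matrix()[:,2];a=ik(sh+.014*z,R,j0);b=ik(sh-.076*z,R,j0);c=ik(sh+.014*z+[0,0,.11],R,j0)
    print(tilt,yaw,*[(x[0].round(2).tolist(),"%.0e"%x[1]) for x in (a,b,c)])
E
```

```text
0.4 -0.2 ([-0.23, -0.02, 2.16, 0.02, 0.6, -1.61], '1e-20') ([-0.23, -0.18, 2.14, 0.02, 0.78, -1.61], '1e-28') ([-0.23, -0.13, 2.04, 0.01, 0.83, -1.61], '1e-28')
0.4 0.06 ([-0.3, -0.01, 2.15, 0.23, 0.64, -2.09], '4e-25') ([-0.33, -0.16, 2.12, 0.2, 0.82, -2.07], '3e-31') ([-0.3, -0.12, 2.03, 0.18, 0.86, -2.02], '4e-27')
0.5 -0.2 ([-0.23, -0.06, 2.23, 0.03, 0.47, -1.62], '5e-27') ([-0.23, -0.24, 2.22, 0.02, 0.66, -1.62], '5e-21') ([-0.23, -0.18, 2.11, 0.02, 0.71, -1.61], '2e-22')
0.5 0.06 ([-0.32, -0.04, 2.21, 0.36, 0.53, -2.22], '1e-31') ([-0.36, -0.23, 2.21, 0.3, 0.72, -2.18], '3e-17') ([-0.32, -0.16, 2.1, 0.26, 0.75, -2.1], '3e-29')
0.6 -0.2 ([-0.23, -0.09, 2.29, 0.05, 0.34, -1.65], '5e-18') ([-0.24, -0.31, 2.31, 0.04, 0.54, -1.63], '6e-29') ([-0.23, -0.22, 2.18, 0.03, 0.58, -1.62], '3e-30')
0.6 0.06 ([-0.35, -0.07, 2.28, 0.56, 0.44, -2.43], '1e-19') ([-0.4, -0.28, 2.29, 0.44, 0.63, -2.33], '7e-30') ([-0.35, -0.21, 2.17, 0.38, 0.65, -2.22], '4e-27')
0.7 -0.2 ([-0.23, -0.11, 2.36, 0.11, 0.2, -1.7], '1e-19') ([-0.24, -0.36, 2.4, 0.06, 0.4, -1.66], '6e-19') ([-0.23, -0.27, 2.25, 0.05, 0
[... 763 characters left out ...]
, '8e-03') ([-0.35, -0.31, 2.34, 0.76, 0.39, -2.55], '3e-03')
1.0 -0.2 ([-0.22, -0.18, 2.45, -0.12, 0.0, -1.46], '1e-02') ([-0.23, -0.4, 2.57, 0.65, 0.04, -2.24], '3e-03') ([-0.24, -0.33, 2.45, 0.95, 0.04, -2.54], '8e-16')
1.0 0.06 ([-0.22, -0.19, 2.43, 0.82, 0.11, -2.55], '3e-02') ([-0.33, -0.47, 2.55, 0.78, 0.26, -2.55], '2e-02') ([-0.31, -0.34, 2.38, 0.8, 0.3, -2.55], '1e-02')
1.1 -0.2 ([-0.22, -0.22, 2.46, -0.08, 0.0, -1.5], '3e-02') ([-0.22, -0.4, 2.57, -0.11, 0.0, -1.47], '1e-02') ([-0.22, -0.36, 2.46, -0.28, 0.0, -1.3], '3e-03')
1.1 0.06 ([-0.18, -0.22, 2.46, 0.85, 0.03, -2.55], '5e-02') ([-0.3, -0.49, 2.57, 0.81, 0.2, -2.55], '3e-02') ([-0.27, -0.37, 2.41, 0.83, 0.2, -2.55], '2e-02')
```

```bash
python3 - <<'E'
from ik import *
o=get_obs()
R=toolR(-.2,.65);z=R.as_matrix()[:,2]
G=np.array([.589,-.107,.141])-.077*z
print(ik(G,R,o['joints']))
go(o,G,R,10)
E
```

```text
(array([-0.23716366, -0.3249735 ,  2.36538254,  0.05150125,  0.45203748,
       -1.64672293]), np.float64(1.4783311453351345e-22))
[1,-1.14,-0.17,0.33,0.012,-0.032,0.024,1,-1.12,-0.14,0.36,0.012,-0.032,0.023,1,-1.12,-0.12,0.4,0.012,-0.033,0.024,1,-1.11,-0.07,0.44,0.013,-0.032,0.023,1,-1.1,-0.05,0.47,0.012,-0.032,0.024,1,-1.08,-0.02,0.51,0.012,-0.032,0.023,1,-1.06,0.02,0.55,0.012,-0.032,0.024,1,-1.04,0.04,0.57,0.012,-0.032,0.023,1,-1.03,0.08,0.61,0.012,-0.033,0.024,1,-1,0.11,0.65,0.012,-0.032,0.023]
max shift cm 1.1997499739529065 turn 0.04253234063627348 end [ 0.54337234 -0.09776465  0.20229209]
```

Call:
{"fn": "step_arm", "kwargs": {"moves": [1,-1.14,-0.17,0.33,0.012,-0.032,0.024,1,-1.12,-0.14,0.36,0.012,-0.032,0.023,1,-1.12,-0.12,0.4,0.012,-0.033,0.024,1,-1.11,-0.07,0.44,0.013,-0.032,0.023,1,-1.1,-0.05,0.47,0.012,-0.032,0.024,1,-1.08,-0.02,0.51,0.012,-0.032,0.023,1,-1.06,0.02,0.55,0.012,-0.032,0.024,1,-1.04,0.04,0.57,0.012,-0.032,0.023,1,-1.03,0.08,0.61,0.012,-0.033,0.024,1,-1,0.11,0.65,0.012,-0.032,0.023]}}

```text
t: 14.15
tool_pos: [0.5423, -0.0968, 0.1947]
ee_rot: [0.315, 0.095, 0.944, -0.031]
force: [-0.8, -0.5, -0.4]
width: 0.0854
```

```bash
python3 - <<'E'
from arc import *
import cv2,pickle
o=get_obs()
print(o['t'],o['joints'].round(3),o['tool_pos'],o['force'],o['width'])
im=get_image("wrist");pickle.dump((o,im),open("o7.pkl","wb"));cv2.imwrite("pics/w7.png",cv2.resize(im[:,:,::-1],None,fx=1.55,fy=1.55))
im=get_image("scene");cv2.imwrite("pics/s7.png",cv2.resize(im[130:250,200:340,::-1],None,fx=5,fy=5,interpolation=2))
im=get_image("top");cv2.imwrite("pics/t7.png",cv2.resize(im[160:260,220:320,::-1],None,fx=6,fy=6,interpolation=2))
E
```

```text
14.15 [-0.237 -0.315  2.372  0.055  0.442 -1.648] [ 0.5422992  -0.09678783  0.19466502] [-0.78513831 -0.50383771 -0.42545551] 0.08537799294963601
```

View pics/w7.png

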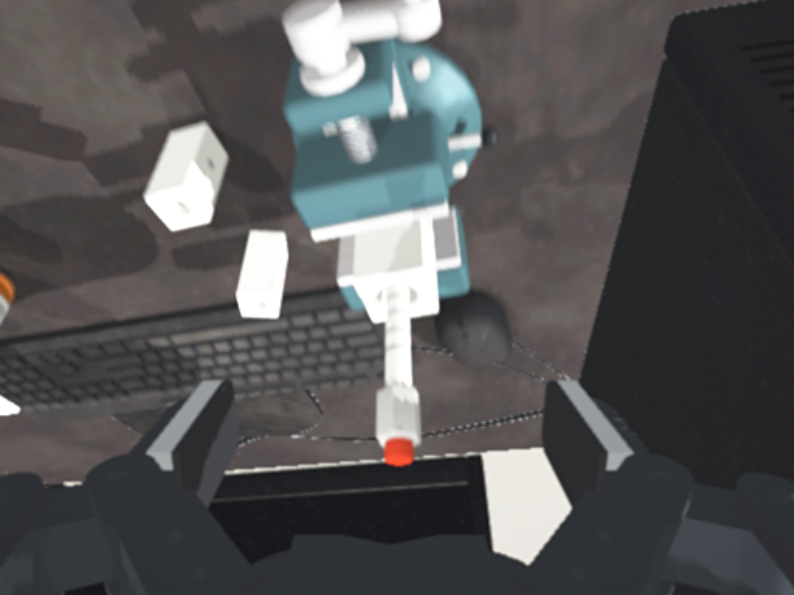

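View pics/s7.png

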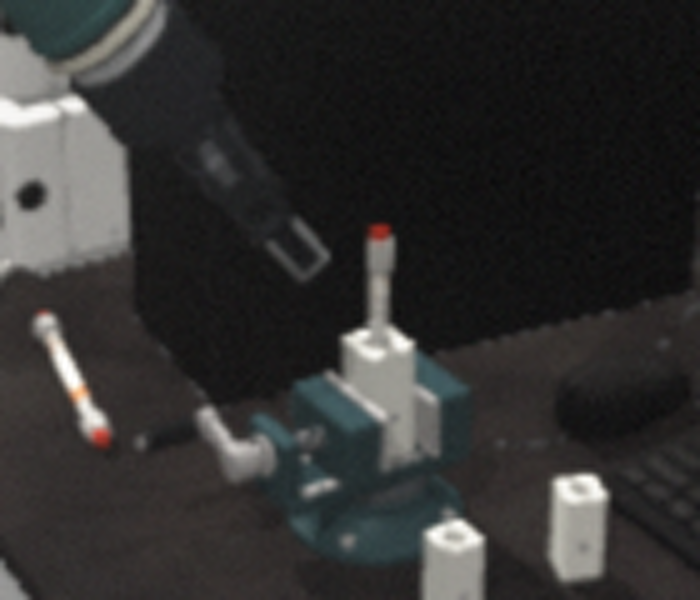

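View pics/t7.png

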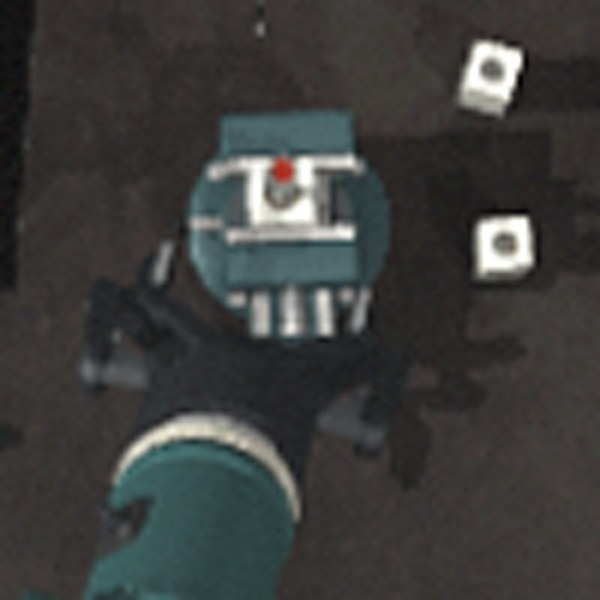

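```bash
python3 - <<'E'
from arc import *
import pickle
o,_=pickle.load(open("o7.pkl","rb"))
n=get_obs();print(n['t'],n['tool_pos'],oR(n).as_matrix()[:,2])
W=("wrist",(399/1.55,462/1.55),n)
S=("scene",(200+379/5,130+228/5));T=("top",(220+284/6,160+167/6))
print(tri([W,S,T]),tri([S,T]))
print(atz(*W[:2],.2,n),atz(*S,.2),atz(*T,.2))
print("base",atz("wrist",(398/1.55,300/1.55),.123,n), "mid plug/fit",atz("wrist",(398/1.55,390/1.55),.172,n))
# scene: shank at block
print(atz("scene",(200+379/5,130+335/5),.123), atz("top",(220+283/6,160+195/6),.123))
E
```

```text
14.3 [ 0.54155321 -0.09633565  0.19380706] [ 0.58624318 -0.11643044 -0.80172495]
(array([ 0.59006803, -0.10371249,  0.19822205]), [array([-1.55754097, -2.43415031]), array([ 0.35023625, -0.50872023]), array([-0.25971758,  0.20917781])]) (array([ 0.58993201, -0.10398585,  0.19685218]), [array([ 0.34991615, -0.04521191]), array([-0.16854947,  0.32491521])])
[ 0.58925821 -0.10266692  0.2       ] [ 0.58563825 -0.10944181  0.2       ] [ 0.59043957 -0.10442602  0.2       ]
base [ 0.59217313 -0.10267733  0.123     ] mid plug/fit [ 0.58649327 -0.10219456  0.172     ]
[ 0.59137684 -0.10107652  0.123     ] [ 0.58694473 -0.10465899  0.123     ]
```

```bash
python3 - <<'E'
from ik import *
o=get_obs()
R=toolR(-.2,.65);z=R.as_matrix()[:,2]
G=np.array([.589,-.1033,.1425])+.008*z
print(G,ik(G,R,o['joints']))
go(o,G,R,8)
E
```

```text
[ 0.59374498 -0.10426186  0.13613133] (array([-0.22311884, -0.10813578,  2.33707041,  0.05380792,  0.26315033,
       -1.64116106]), np.float64(2.738970412958644e-18))
[1,-0.1,0.03,0.97,0,-0.001,0,1,-0.09,0.03,0.97,0.001,-0.001,0,1,-0.1,0.03,0.98,0,-0.002,0,1,-0.09,0.03,0.97,0,-0.001,0,1,-0.1,0.03,0.97,0,-0.001,0.001,1,-0.09,0.03,0.97,0.001,-0.001,0,1,-0.09,0.04,0.98,0,-0.001,0,1,-0.09,0.03,0.97,0,-0.001,0]
max shift cm 0.9855455342093535 turn 0.002 end [ 0.59376906 -0.10425774  0.13613438]
```

Call:
{"fn": "step_arm", "kwargs": {"moves": [1,-0.1,0.03,0.97,0,-0.001,0,1,-0.09,0.03,0.97,0.001,-0.001,0,1,-0.1,0.03,0.98,0,-0.002,0,1,-0.09,0.03,0.97,0,-0.001,0,1,-0.1,0.03,0.97,0,-0.001,0.001,1,-0.09,0.03,0.97,0.001,-0.001,0,1,-0.09,0.04,0.98,0,-0.001,0,1,-0.09,0.03,0.97,0,-0.001,0,1,0,0,0,0,0,0,1,0,0,0,0,0,0]}}

```text
t: 15.3
tool_pos: [0.5941, -0.1045, 0.1357]
ee_rot: [0.318, 0.095, 0.943, -0.032]
force: [0.7, 0.0, -0.3]
width: 0.0852
```

```bash
python3 - <<'E'
from arc import *
import cv2,pickle
o=get_obs()
print(o['t'],o['joints'].round(3),o['tool_pos'],o['force'],o['width'])
im=get_image("wrist");cv2.imwrite("pics/w8.png",cv2.resize(im[:,:,::-1],None,fx=1.55,fy=1.55))
im=get_image("scene");cv2.imwrite("pics/s8.png",cv2.resize(im[130:250,200:340,::-1],None,fx=5,fy=5,interpolation=2))
E
```

```text
15.3 [-0.224 -0.106  2.337  0.056  0.261 -1.642] [ 0.59413276 -0.10452994  0.13572074] [ 0.66701442  0.0035681  -0.34669681] 0.0852180509095715
```

View pics/w8.png

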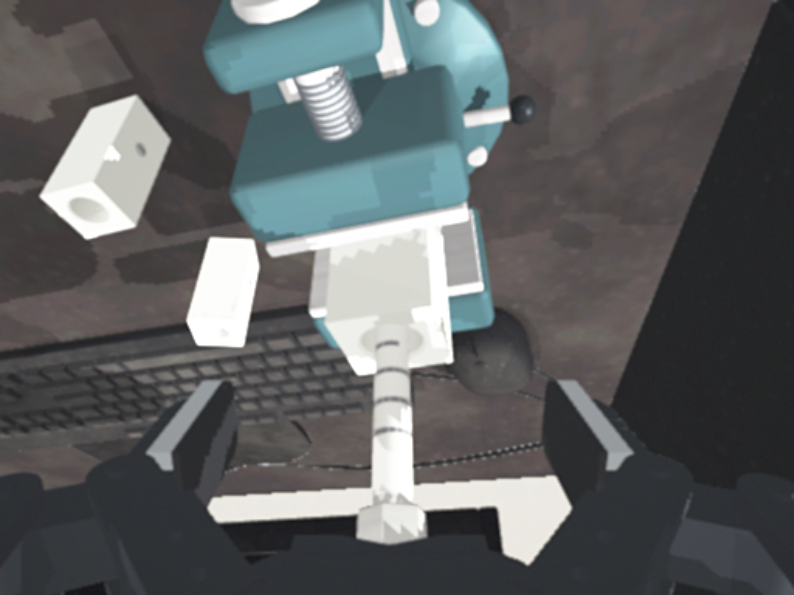

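View pics/s8.png

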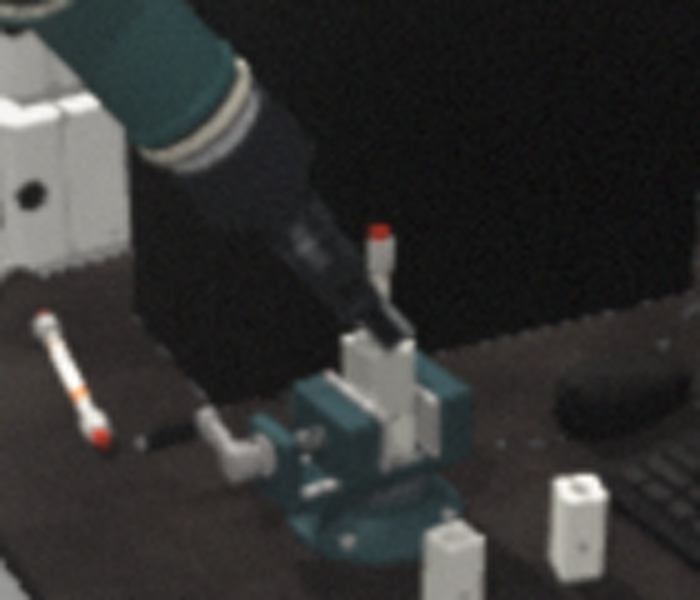

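Call:
{"fn": "step_arm", "kwargs": {"moves": [0,0,0,0,0,0,0,0,0,0,0,0,0,0,0,0,0,0,0,0,0,0,0,0,0,0,0,0,0,0,0,0,0,0,0,0,0,0,0,0,0,0,0,0,0,0,0,0,0,0,0,0,0,0,0,0,0,0,0,0,0,0,0,0,0,0,0,0,0,0]}}

```text
t: 16.4
tool_pos: [0.5944, -0.1045, 0.1365]
ee_rot: [0.318, 0.095, 0.943, -0.032]
force: [-0.1, 1.8, 2.5]
width: 0.0081
```

```bash
python3 - <<'E'
from ik import *
import cv2,pickle
o=get_obs()
print(o['t'],o['joints'].round(3),o['tool_pos'],o['force'],o['torque'],o['width'])
im=get_image("wrist");cv2.imwrite("pics/w9.png",cv2.resize(im[:,:,::-1],None,fx=1.55,fy=1.55))
print(ik(o['tool_pos']+[0,0,.17],oR(o),o['joints']))
R0=oR(o)
P1=o['tool_pos']+np.array([0,0,.012]);
Pz=[o['tool_pos']+np.array([0,0,h]) for h in (.002,.005,.008,.011,.014,.017,.020,.024,.028,.032,.038,.046,.054,.062,.070,.078,.088,.1,.112,.124)]
rows(o['tool_pos'],R0,Pz,[R0]*20,[0]*20)
E
```

```text
16.4 [-0.224 -0.107  2.337  0.056  0.261 -1.642] [ 0.59441267 -0.10454714  0.13647315] [-0.11619929  1.7604645   2.46866291] [0.33207978 0.14001274 0.11396005] 0.008106493560896797
(array([-0.22345534, -0.30101407,  2.15091002,  0.02387419,  0.64086425,
       -1.60734397]), np.float64(3.2421805930015996e-19))
[0,-0.12,0,-0.16,0,0,0,0,-0.18,0,-0.24,0,0,0,0,-0.18,0,-0.24,0,0,0,0,-0.19,0,-0.23,0,0,0,0,-0.18,0,-0.24,0,0,0,0,-0.18,0,-0.24,0,0,0,0,-0.18,0,-0.24,0,0,0,0,-0.24,0,-0.32,0,0,0,0,-0.25,0,-0.32,0,0,0,0,-0.24,0,-0.32,0,0,0]
[0,-0.36,0,-0.47,0,0,0,0,-0.49,0,-0.64,0,0,0,0,-0.48,0,-0.64,0,0,0,0,-0.49,0,-0.63,0,0,0,0,-0.48,0.01,-0.64,0,0,0,0,-0.49,0,-0.63,0,0,0,0,-0.6,0,-0.8,0,0,0,0,-0.73,0,-0.95,0,0,0,0,-0.73,0,-0.96,0,0,0,0,-0.73,0,-0.95,0,0,0]
max shift cm 1.2060265337047937 turn 0.0 end [ 0.59446902 -0.10455825  0.26047721]
```

View pics/w9.png

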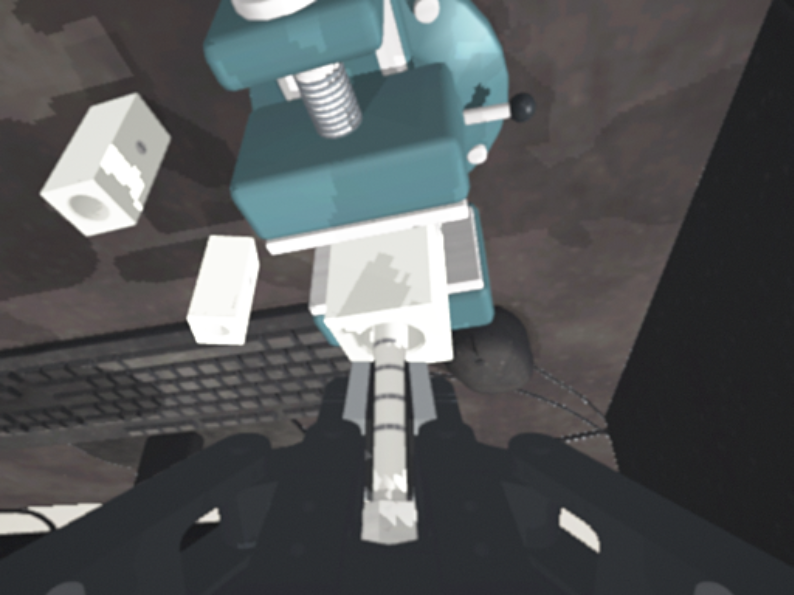

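Call:
{"fn": "step_arm", "kwargs": {"moves": [0,-0.12,0,-0.16,0,0,0,0,-0.18,0,-0.24,0,0,0,0,-0.18,0,-0.24,0,0,0,0,-0.19,0,-0.23,0,0,0,0,-0.18,0,-0.24,0,0,0,0,-0.18,0,-0.24,0,0,0,0,-0.18,0,-0.24,0,0,0,0,-0.24,0,-0.32,0,0,0,0,-0.25,0,-0.32,0,0,0,0,-0.24,0,-0.32,0,0,0]}}

```text
t: 17.45
tool_pos: [0.5949, -0.1048, 0.1697]
ee_rot: [0.319, 0.095, 0.942, -0.032]
force: [-0.0, 0.4, -1.7]
width: 0.0081
```

```bash
python3 - <<'E'
from h import *
import cv2
o=get_obs()
print(o['t'],o['tool_pos'],o['force'],o['torque'],o['width'])
im=get_image("scene");cv2.imwrite("pics/s10.png",cv2.resize(im[110:250,190:330,::-1],None,fx=4,fy=4,interpolation=2))
E
```

```text
17.45 [ 0.59487518 -0.10477959  0.16973502] [-0.03922866  0.44415539 -1.74908396] [0.16244568 0.44060629 0.02954102] 0.00808360646906524
```

View pics/s10.png

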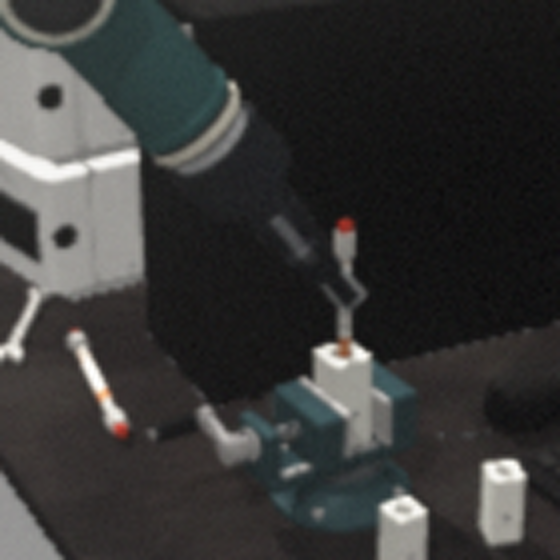

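Call:
{"fn": "step_arm", "kwargs": {"moves": [0,-0.36,0,-0.47,0,0,0,0,-0.49,0,-0.64,0,0,0,0,-0.48,0,-0.64,0,0,0,0,-0.49,0,-0.63,0,0,0,0,-0.48,0.01,-0.64,0,0,0,0,-0.49,0,-0.63,0,0,0,0,-0.6,0,-0.8,0,0,0,0,-0.73,0,-0.95,0,0,0,0,-0.73,0,-0.96,0,0,0,0,-0.73,0,-0.95,0,0,0]}}

```text
t: 18.5
tool_pos: [0.5945, -0.1046, 0.2616]
ee_rot: [0.318, 0.095, 0.943, -0.032]
force: [0.4, 0.1, -0.8]
width: 0.008
```

```bash
python3 - <<'E'
from ik import *
import cv2
o=get_obs()
print(o['t'],o['tool_pos'],o['force'],o['torque'],o['width'])
# plan: tilt .65 -> -.65 while moving to (.52,-.09,.32); shank point = TCP-.008z pivot
R1=toolR(-.2,-.7);p1=np.array([.55,-.097,.33])
Pp,Q,c=line(o,p1,R1,30,0)
j=o['joints'];js=[]
for p,R in zip(Pp,Q):
    j,cst=ik(p,R,j);js.append(j);assert cst<1e-8,cst
js=np.array(js);print(js[[0,10,20,29]].round(2),np.abs(np.diff(js,axis=0)).max(0)*10)
rows(o['tool_pos'],oR(o),Pp,Q,c)
E
```

```text
18.5 [ 0.59448685 -0.10460624  0.26164832] [ 0.40955817  0.13826479 -0.78874442] [ 0.08239155  0.34321986 -0.04034946] 0.00797791346343759
[[-0.22 -0.25  2.18  0.02  0.61 -1.61]
 [-0.22 -0.03  1.84  0.    1.18 -1.59]
 [-0.22  0.23  1.53 -0.    1.68 -1.59]
 [-0.21  0.46  1.31 -0.01  2.07 -1.59]] [0.00514473 0.26830877 0.33764643 0.0359778  0.61523245 0.03487967]
[0,-0.02,0,-0.27,0,0.045,0,0,0,-0.01,-0.28,0,0.045,0,0,0,0,-0.27,0,0.045,0,0,0.02,-0.01,-0.27,0,0.045,0,0,0.03,0,-0.27,0,0.045,0,0,0.04,-0.01,-0.27,0,0.045,0,0,0.06,0,-0.27,0,0.045,0,0,0.06,-0.01,-0.26,0,0.045,0,0,0.08,0,-0.26,0,0.045,0,0,0.09,-0.01,-0.26,0,0.045,0]
[0,0.11,0,-0.26,0,0.045,0,0,0.11,-0.01,-0.24,0,0.046,0,0,0.12,0,-0.25,0,0.045,0,0,0.14,0,-0.23,0,0.045,0,0,0.14,-0.01,-0.24,0.001,0.045,0,0,0.16,0,-0.22,0,0.045,0,0,0.17,-0.01,-0.22,0,0.045,0,0,0.17,0,-0.21,0,0.045,-0.001,0,0.18,-0.01,-0.2,0,0.045,0,0,0.2,0,-0.19,0,0.045,0]
[0,0.2,-0.01,-0.18,0,0.045,0,0,0.21,0,-0.18,0,0.045,0,0,0.22,-0.01,-0.16,0,0.045,0,0,0.22,0,-0.16,0,0.045,0,0,0.23,-0.01,-0.14,0,0.045,0,0,0.24,0,-0.13,0,0.045,0,0,0.25,-0.01,-0.13,0,0.045,0,0,0.25,0,-0.11,0,0.045,0,0,0.25,0,-0.1,0,0.045,0,0,0.26,-0.01,-0.09,0,0.045,0]
max shift cm 0.2823118842698621 turn 0.046 end [ 0.54997455 -0.09700401  0.33002093]
```

```bash
python3 - <<'E'
from ik import *
o=get_obs()
print(atz("top",(300,107),.1),atz("scene",(344,165),.15))
R1=toolR(-.2,-.7);p1=np.array([.48,-.085,.33])
Pp,Q,c=line(o,p1,R1,30,0)
j=o['joints'];js=[]
for p,R in zip(Pp,Q):
    j,cst=ik(p,R,j);js.append(j);assert cst<1e-8,cst
js=np.array(js);print(js[[0,10,20,29]].round(2),np.abs(np.diff(js,axis=0)).max(0)*10)
for p,R in zip(Pp[::5],Q[::5]): print((p-R.apply([0,0,.347])).round(2))
rows(o['tool_pos'],oR(o),Pp,Q,c)
E
```

```text
[ 0.86184434 -0.20062935  0.1       ] [ 0.87926254 -0.05595126  0.15      ]
[[-0.22 -0.26  2.18  0.02  0.61 -1.61]
 [-0.22 -0.09  1.89  0.    1.18 -1.59]
 [-0.22  0.13  1.64 -0.01  1.66 -1.59]
 [-0.22  0.32  1.5  -0.01  2.02 -1.59]] [0.00251551 0.22438464 0.2951848  0.03406575 0.62617627 0.03103694]
[ 0.4  -0.06  0.55]
[ 0.45 -0.08  0.6 ]
[ 0.5  -0.09  0.63]
[ 0.56 -0.1   0.64]
[ 0.61 -0.11  0.64]
[ 0.66 -0.12  0.62]
[0,0.17,-0.01,-0.42,0,0.045,0,0,0.19,-0.01,-0.4,0,0.045,0,0,0.2,-0.02,-0.4,0,0.045,0,0,0.23,-0.01,-0.39,0,0.045,0,0,0.24,-0.01,-0.38,0,0.045,0,0,0.26,-0.01,-0.37,0,0.045,0,0,0.27,-0.01,-0.35,0,0.045,0,0,0.29,-0.02,-0.35,0,0.045,0,0,0.31,-0.01,-0.33,0,0.045,0,0,0.32,-0.01,-0.31,0,0.045,0]
[0,0.33,-0.01,-0.3,0,0.045,0,0,0.35,-0.01,-0.29,0,0.046,0,0,0.36,-0.02,-0.27,0,0.045,0,0,0.37,-0.01,-0.25,0,0.045,0,0,0.38,-0.01,-0.23,0.001,0.045,0,0,0.39,-0.01,-0.22,0,0.045,0,0,0.41,-0.01,-0.2,0,0.045,0,0,0.41,-0.02,-0.19,0,0.045,-0.001,0,0.41,-0.01,-0.16,0,0.045,0,0,0.43,-0.01,-0.14,0,0.045,0]
[0,0.43,-0.01,-0.13,0,0.045,0,0,0.44,-0.01,-0.1,0,0.045,0,0,0.44,-0.02,-0.09,0,0.045,0,0,0.44,-0.01,-0.07,0,0.045,0,0,0.45,-0.01,-0.04,0,0.045,0,0,0.45,-0.01,-0.03,0,0.045,0,0,0.45,-0.01,0,0,0.045,0,0,0.44,-0.01,0.01,0,0.045,0,0,0.45,-0.02,0.04,0,0.045,0,0,0.45,-0.01,0.05,0,0.045,0]
max shift cm 0.4562893818619933 turn 0.046 end [ 0.47998971 -0.08502282  0.33001607]
```

Call:
{"fn": "step_arm", "kwargs": {"moves": [0,0.17,-0.01,-0.42,0,0.045,0,0,0.19,-0.01,-0.4,0,0.045,0,0,0.2,-0.02,-0.4,0,0.045,0,0,0.23,-0.01,-0.39,0,0.045,0,0,0.24,-0.01,-0.38,0,0.045,0,0,0.26,-0.01,-0.37,0,0.045,0,0,0.27,-0.01,-0.35,0,0.045,0,0,0.29,-0.02,-0.35,0,0.045,0,0,0.31,-0.01,-0.33,0,0.045,0,0,0.32,-0.01,-0.31,0,0.045,0]}}

```text
t: 19.5
tool_pos: [0.5564, -0.0981, 0.2842]
ee_rot: [0.099, 0.1, 0.99, -0.01]
force: [0.9, 0.2, -1.3]
width: 0.0077
```

Call:
{"fn": "step_arm", "kwargs": {"moves": [0,0.33,-0.01,-0.3,0,0.045,0,0,0.35,-0.01,-0.29,0,0.046,0,0,0.36,-0.02,-0.27,0,0.045,0,0,0.37,-0.01,-0.25,0,0.045,0,0,0.38,-0.01,-0.23,0.001,0.045,0,0,0.39,-0.01,-0.22,0,0.045,0,0,0.41,-0.01,-0.2,0,0.045,0,0,0.41,-0.02,-0.19,0,0.045,-0.001,0,0.41,-0.01,-0.16,0,0.045,0,0,0.43,-0.01,-0.14,0,0.045,0]}}

```text
t: 20.5
tool_pos: [0.5185, -0.0916, 0.3068]
ee_rot: [-0.124, 0.099, 0.987, 0.012]
force: [0.2, -1.0, -1.4]
width: 0.008
```

Call:
{"fn": "step_arm", "kwargs": {"moves": [0,0.43,-0.01,-0.13,0,0.045,0,0,0.44,-0.01,-0.1,0,0.045,0,0,0.44,-0.02,-0.09,0,0.045,0,0,0.44,-0.01,-0.07,0,0.045,0,0,0.45,-0.01,-0.04,0,0.045,0,0,0.45,-0.01,-0.03,0,0.045,0,0,0.45,-0.01,0,0,0.045,0,0,0.44,-0.01,0.01,0,0.045,0,0,0.45,-0.02,0.04,0,0.045,0,0,0.45,-0.01,0.05,0,0.045,0]}}

```text
t: 21.5
tool_pos: [0.4806, -0.0852, 0.3293]
ee_rot: [-0.341, 0.094, 0.935, 0.034]
force: [-1.0, 0.2, -0.5]
width: 0.008
```

Call:
{"fn": "step_arm", "kwargs": {"moves": [0,0,0,0,0,0,0,0,0,0,0,0,0,0,0,0,0,0,0,0,0,0,0,0,0,0,0,0,0,0,0,0,0,0,0,0,0,0,0,0,0,0,0,0,0,0,0,0,0,0,0,0,0,0,0,0,0,0,0,0,0,0,0,0,0,0,0,0,0,0]}}

```text
t: 22.5
tool_pos: [0.4799, -0.085, 0.3286]
ee_rot: [-0.341, 0.094, 0.935, 0.034]
force: [-0.7, -0.2, -0.5]
width: 0.0079
```

```bash
python3 - <<'E'
from h import *
import cv2
o=get_obs()
print(o['t'],o['tool_pos'],oR(o).as_matrix().round(3).tolist(),o['force'],o['joint_velocities'].round(4),o['width'])
im=get_image("scene");cv2.imwrite("pics/s11.png",cv2.resize(im[70:250,170:370,::-1],None,fx=3.5,fy=3.3,interpolation=2))
im=get_image("wrist");cv2.imwrite("pics/w11.png",cv2.resize(im[:,:,::-1],None,fx=1.55,fy=1.55))
im=get_image("top");cv2.imwrite("pics/t11.png",cv2.resize(im[140:260,200:340,::-1],None,fx=5,fy=5,interpolation=2))
E
```

```text
22.5 [ 0.47986995 -0.08502226  0.32864247] [[-0.749, 0.199, -0.632], [0.152, 0.98, 0.128], [0.644, -0.0, -0.765]] [-0.72996626 -0.22411125 -0.53051981] [ 0.0008 -0.0001  0.0007  0.0016 -0.0007  0.0024] 0.00785546459553365
```

View pics/s11.png

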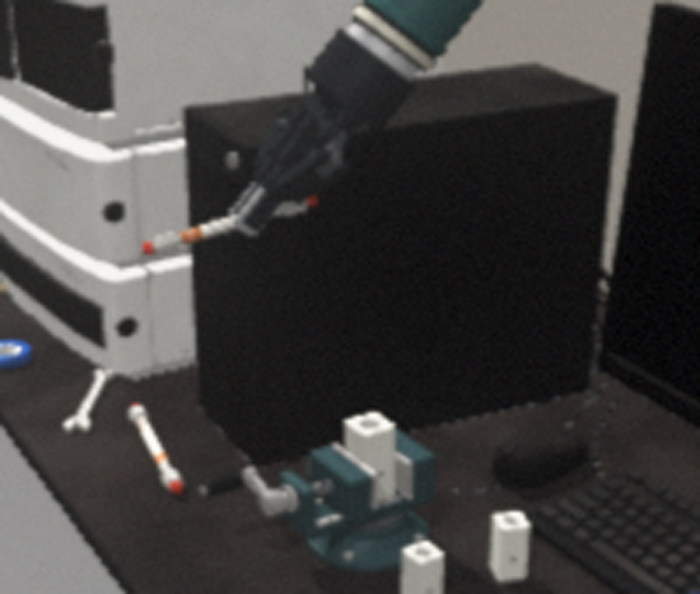

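View pics/w11.png

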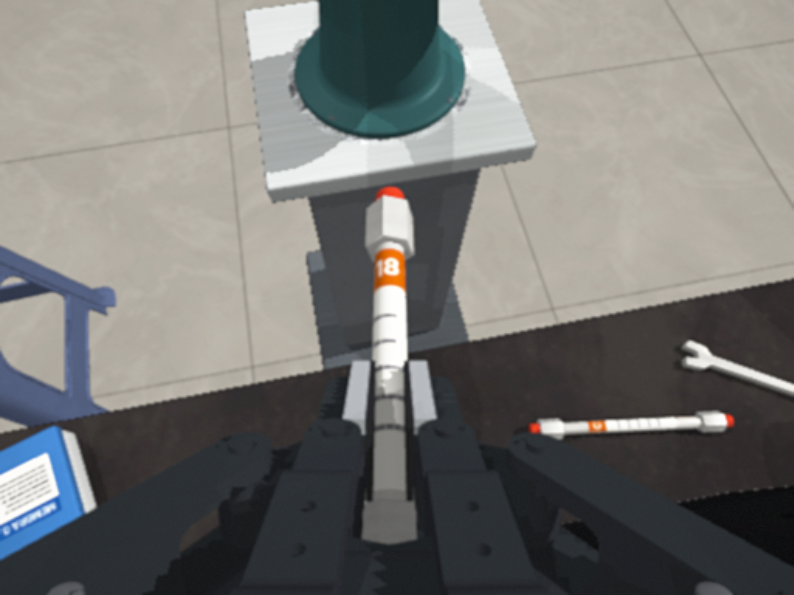

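View pics/t11.png

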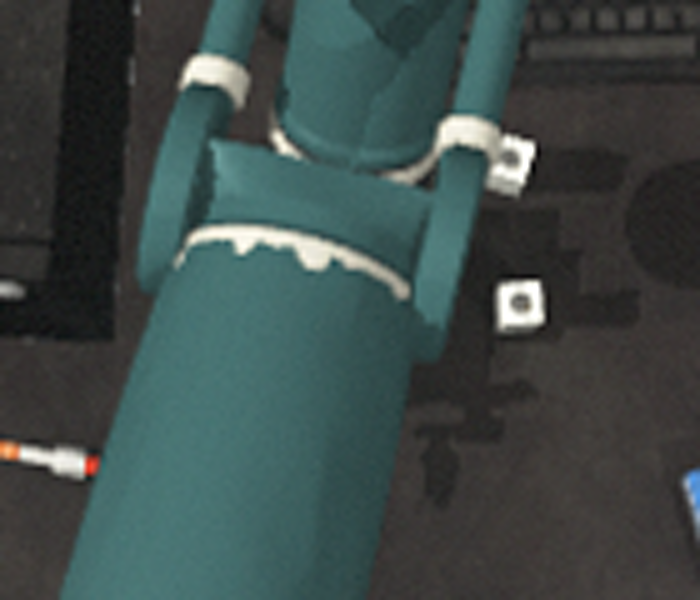

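```bash
python3 - <<'E'
from h import *
o=get_obs()
lowp,e=tri([("scene",(170+147/3.5,70+248/3.3),None),("wrist",(391/1.55,190/1.55),o)]);print("low",lowp,e)
g=o['tool_pos']-oR(o).apply([0,0,.008]);d=(g-lowp);print("grip",g,np.linalg.norm(d),"deg from vertical",np.degrees(np.arccos(d[2]/np.linalg.norm(d))))
print("high",lowp+.142*d/np.linalg.norm(d),proj("scene",lowp+.142*d/np.linalg.norm(d)),(170+312/3.5,70+201/3.3))
print(hand_in(),get_obs()['t'])
E
```

```text
low [ 0.40453861 -0.07044381  0.31824828] [array([-1.13566722, -0.73739121]), array([-2.07929385,  5.87381666])]
grip [ 0.48493996 -0.08604299  0.33477802] 0.08355203882400769 deg from vertical 78.58945607116408
high [ 0.54118388 -0.09695524  0.34634124] [[260.12310438 129.28812032]] (259.1428571428571, 130.9090909090909)
the job is handed in; nothing more can be done
the job is handed in; nothing more can be done
```

I clamped the block, drew the column out of it, laid the column over, and handed the job in at about 22.7 s with the arm still holding it. As far as my checks show, everything asked for is done.

- **Clamping:** I turned the crank clockwise from about 1.8 rad to its stop. It read about 6.78 rad, against 6.75 rad for tight. Another 3 mm of commanded push moved it only about 0.5 mm, with the wrist force reaching about 35 N.
- **Drawing:** I gripped the bare shank and lifted it about 125 mm straight up. The block stayed in the vise, and the last scene picture shows it upright, empty and clamped.
- **Holding:** The column is about 79° from vertical. The low end measures 0.318 m high and the high end about 0.346 m by calculation, both well above the block top at 0.123 m. Joint speeds were about zero and the grip steady.

**Small disagreements:**
- The rays to the low end missed each other by up to 6 px, which is a few millimetres.
- One approach move ended 8 mm lower than planned. I corrected that before the grasp.
- Early on the block looked wider than 32 mm in a blurred picture, but a closer view gave about 35 mm. The crank also met its stop where a 32 mm block should put it.

I never touched the other things on the worktop. The pictures showed no sign of any having moved, though I did not measure their positions again.

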